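Fetch the culture jar from behind the reagents and load the block heater

ROBOT

A 6-joint arm with a two-finger parallel gripper is mounted at the origin on the work surface. World frame = base frame: x ahead of the robot, y to its left, z up, the work surface at z = 0. Lengths are in mm, angles in rad, forces in N, time in s.
With the tool pointing down it reaches from about 350 to 975 mm from the base axis. Payload 7.1 kg.
Tool frame: the origin (TCP) lies midway between the tips of the shut fingers; the grasp point (between the pads) lies 19 mm behind it; z points along the fingers, y is the line along which they close (so a half turn about z gives the same grasp; the last joint's range is limited). The gripper opens to 88 mm and grips with 3 to 60 N. Pads are 20 mm wide; open, the fingers measure 115 mm over their backs; the gripper's body (75 mm by 178 mm) begins 61 mm behind the grasp point.
Start: joints at [1.163, 0.423, 1.63, -0, 1.089, -0.019], TCP at [236.892, 578.349, 222.675] pointing down, gripper open.
Joint ranges: [-3, 3], [-0.9, 2.11], [0.09, 2.58], [-1.31, 4.45], [0.11, 2.69], [-2.54, 2.54]. Speed limits (rad/s): [2.39, 2.39, 3.01, 3.14, 3.14, 3.14].

INTERFACE

Orientations are given as [roll, pitch, yaw] about the fixed x, y, z axes, in that order (R = Rz(yaw) Ry(pitch) Rx(roll)).
In Python, from station import manip, vision, workorder, look_for gives the robot as it stands.
- The arm moves only by the tool step_arm, never from a script. Its arguments are lists of equal length, an entry for each row: "dp": the shift along the tool's x, y, z in cm, a list of three; "rot": the turn, a rotation vector about the tool's x, y, z in degrees, a list of three; "fingers": the opening, from -1 (shut) to 1 (fully open). A call has 1 to 8 rows; each row shifts and turns the commanded pose from where the row before left it, along the tool's axes as they then stand; what a row does not reach is not made up. A row lasts 1/12 s, in which the tool goes at most 41.7 mm and 7.16 degrees, less where a joint would pass 70% of its speed; a pose out of reach is approached as far as the arm can. A call with a gripper value outside its range is refused whole. The fingers move at their own pace and stop on an object; the grip force is fixed at half the most. Time passes only in rows, so rows that do not move let the fingers close. It gives the time, the measured TCP pose, the force, the opening and the grip force at its end, in the units of the state.
- manip.read_state(): the state, without advancing time (a new reading comes with each control period).
- vision.capture(name): name is "scene" or "top" or "wrist"; returns a dict with "color" (384x512x3 uint8, red, green, blue), "mtx" (3x3 intrinsics, pixels), "T" (4x4, takes a point from camera to world coordinates); the wrist camera has in their place "hand_eye" (4x4, takes a point from camera to tool coordinates, whose origin is the TCP and whose axes are the flange's). Camera axes: x right, y down, z forward; pixel columns grow to the right and rows downward; lengths in mm; the calibration is good to about 2 mm. The wrist camera is an equidistant fisheye: a pixel r from the principal point sees the ray r / f radians off the axis. A picture is of the moment at which its call begins: read the wrist's pose just before it. There is no depth.
- workorder.sign_off(): hands the job in; it is judged then, once.
Trained networks look in a picture, given as the dict that the camera call returned (one of the last four; its "shot" number tells which), for a name from the list of things; names that differ only in an ending like _2 or _b are one class to them, and where a whole thing is asked for, a point or a joint stands for the part that bears it (a point fixed in the world has none). Each returns a list of dicts, best first, with "confidence" (0 to 1); they miss things now and then, are a little off and sometimes report something else, mostly with a low value. They report only what shows in the picture. A call takes as long as a camera call.
- look_for(thing, picture): "at" ([x, y, z] in mm, in world coordinates, good to about 4 mm: the middle of the surface that is visible of it).
The state is a dict: "time": time; "qpos": joint angles; "dq": joint speeds; "tau": joint torques, N m; "tcp_pos": TCP position; "ee_rot": TCP orientation; "force": force on the tool from outside, world axes, zero at the start; "moment": the same for the moment, N m; "grip_width": finger opening in mm; "finger_force": force on a finger pad.
Only numpy, scipy, OpenCV 4.12 (cv2) and the standard library are available. Lean on these libraries where they do the work, as an engineer would, in place of code of your own. Each camera call takes 0.05 s, during which the arm holds its last target. There are 200 camera calls.

TASK

The small amber jar on the reagent station is hemmed in by two tall bottles and a flask. First clear all three into the side tray, then fetch the jar and seat it in the well of the block heater, and only then put each bottle and the flask back exactly on the place where it stood at the start. Keep everything upright, set things down rather than dropping them, and leave the cork on the station where it is.

Things in the scene. Friction and masses are not known exactly. Their poses are not given: they have to be found in the camera images.
- round_bottle: Round clear-glass bottle, body diameter 58 mm up to 98 mm high, shoulder to 114 mm, then an upright round white screw cap of diameter 36 mm from 114 to 151 mm high. Loose, about 0.26 kg. To be lifted by the cap, from above. Origin: centre of its underside, z up.
- flask: Conical clear-glass flask, foot diameter 64 mm, narrowing to a neck of diameter 30 mm at 92 mm, and an upright round dark rubber stopper of diameter 32 mm from 112 to 150 mm high, firmly seated. Loose, about 0.20 kg. To be lifted by the stopper, from above. Origin: centre of its underside, z up.
- square_bottle: White plastic bottle with a square body 48 x 48 mm, 102 mm high, and an upright round grey cap of diameter 40 mm from 102 to 144 mm high. Loose, about 0.22 kg. To be lifted by the cap, from above. Origin: centre of its underside, z up.
- jar: Small round amber-glass jar with a flat white lid, diameter 44 mm over its height of 60 mm, loose, about 0.12 kg. At the start the tall things stand in front of it (robot side) and on either side, each 62 mm off centre to centre, too close for a gripper to reach down to it. Origin: centre of its underside, z up.
- station: Fixed light-grey board 200 x 230 x 10 mm (x, y, z). Flush dark discs mark places at (-42, 0), (20, 62), (20, -62) mm in its frame for the three tall things (order varies), (20, 0) for the jar; things stand at z = 10 mm. Ledge along its far (+x) edge, top 40 mm above the bench; the cork stands in a far corner. Origin: centre of underside, on the bench; x points to the ledge.
- tray: Side tray: fixed shallow open steel tray, outer 260 x 130 mm (x, y), rim 18 mm high, wall and floor 4 mm thick, empty at the start. It stands to the left or right of the station. All three tall things fit in a row along its x, about 78 mm apart. Origin: centre of its underside; x along its length.
- heater: Block heater, fixed white housing with a square aluminium block, top 85 mm above the bench, with one round well, diameter 60 mm, depth 18 mm (floor 67 mm above the bench). On the other side of the station from the tray. Origin: on the bench below the well's centre; z up. Housing reaches 75 mm to -x, 135 mm to +x, 75 mm to each side, nowhere above 87 mm.
- stopper: Small loose cork stopper, diameter 28 mm at the top, 26 mm high, standing on the station by the ledge, at its left (+y) far corner. A bystander. Origin: centre of its underside, z up.

How it is judged:
By the outcome, as a careful person would: the job done as asked, in the order asked, and still so for the second after the job is handed in, with the robot touching nothing.
It also fails if it takes over 149 s, if anything falls off the work surface, if the arm or the gripper's body presses on something with over 40 N, if the wrist force passes 120 N, or if a joint passes its speed limit or range.

## Working session

There is one attempt and no reset: what is moved stays moved. The work goes in short steps, Python scripts to look and compute and a tool call to move; the robot and the scene stay as the last step left them, time stands still between calls to the robot, and variables do not carry over. Pictures are saved under pics/ and viewed, at most 14 in all, crops included, and the job is handed in when it is done.

Besides the shell and the picture viewer there is one more tool, called after "Emit:" as name(argument=value, ...), one argument or row to a line, values as JSON. step_arm: Moves the arm, as the interface text tells. Its arguments: {"type":"object","properties":{"dp":{"type":"array"},"rot":{"type":"array"},"fingers":{"type":"array"}},"required":["dp","rot","fingers"]}

```bash
ls; mkdir -p pics; python3 - <<'E'
from station import manip, vision, workorder, look_for
import cv2,numpy as np
s=manip.read_state(); print(s['time'],s['tcp_pos'],s['ee_rot'],s['grip_width'])
ims=[]
for n in ("scene","top"):
    p=vision.capture(n); ims.append(p['color'])
    np.savez('pics/%s0.npz'%n,color=p['color'],mtx=p['mtx'],T=p['T'])
    print(n,p['mtx'].tolist(),np.round(p['T'],3).tolist())
    for t in ("round_bottle","flask","square_bottle","jar","station","tray","heater","stopper"):
        r=look_for(t,p); print(t,[(np.round(d['at']).tolist(),round(d['confidence'],2)) for d in r[:3]])
    cv2.imwrite(f'pics/{n}0.png',cv2.resize(p['color'][:,:,::-1],(800,600)))
print(manip.read_state()['time'])
E
```

```text
pics
0.0 [236.68043466 577.864966   221.92016051] [-3.14010346e+00 -3.97527809e-06  2.75281303e+00] 87.6475339894646
scene [[405.1471950464372, 0.0, 259.4745588044497], [0.0, 405.1471950464372, 192.78472577471675], [0.0, 0.0, 1.0]] [[0.827, 0.345, -0.444, 1012.907], [0.562, -0.537, 0.629, -645.358], [-0.021, -0.77, -0.638, 709.36], [0.0, 0.0, 0.0, 1.0]]
round_bottle [([552.0, -95.0, 95.0], 0.56)]
flask [([534.0, 28.0, 81.0], 0.84)]
square_bottle [([467.0, -42.0, 116.0], 0.88)]
jar [([550.0, -26.0, 54.0], 0.6)]
station [([559.0, -74.0, 15.0], 0.88)]
tray [([523.0, -310.0, 5.0], 0.93)]
heater [([582.0, 255.0, 72.0], 0.89)]
stopper []
top [[386.87183176877704, 0.0, 252.85677458795737], [0.0, 386.87183176877704, 187.96140659916767], [0.0, 0.0, 1.0]] [[-0.022, -0.989, 0.146, 447.267], [-1.0, 0.021, -0.01, 1.307], [0.006, -0.147, -0.989, 899.269], [0.0, 0.0, 0.0, 1.0]]
round_bottle [([534.0, -72.0, 120.0], 0.78)]
flask [([520.0, 39.0, 82.0], 0.77)]
square_bottle [([469.0, -22.0, 157.0], 0.72)]
jar [([535.0, -16.0, 71.0], 0.57)]
station [([500.0, -10.0, 13.0], 0.6)]
tray [([508.0, -311.0, 2.0], 0.59)]
heater [([556.0, 295.0, 83.0], 0.83)]
stopper []
0.9
```

View pics/scene0.png

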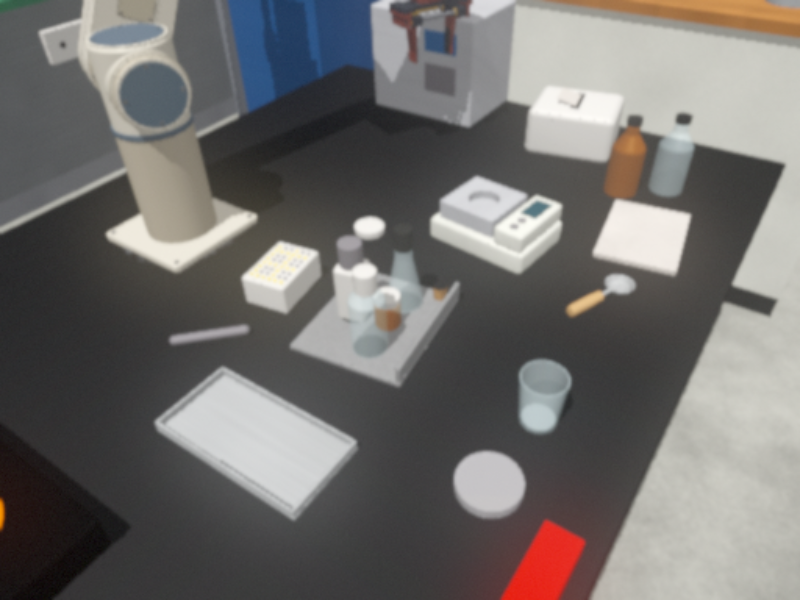

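View pics/top0.png

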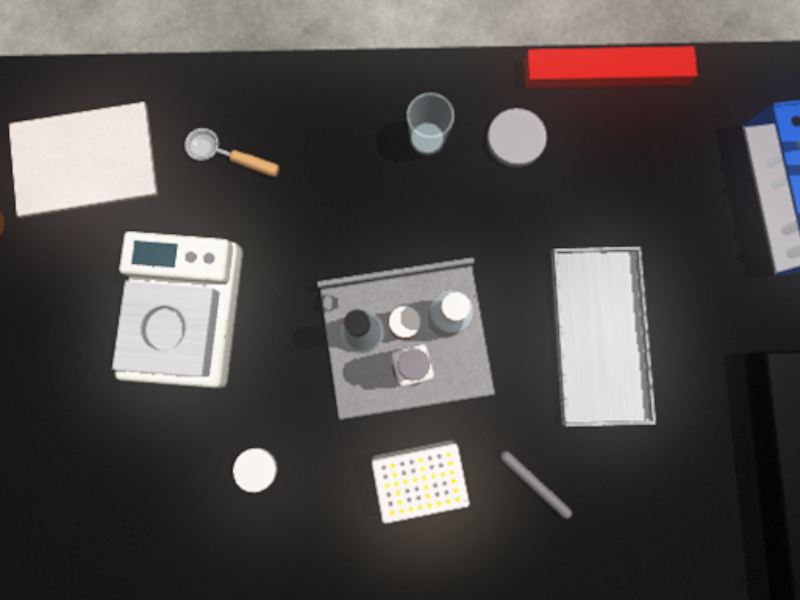

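The scene view shows the square bottle in front, the flask on the left (+y), the round bottle on the right and the jar in the middle. In the top view the caps are at about (413,364), (357,323) and (456,306) and the jar lid at (404,322). The well is at (164,328) and the tray spans (553,248) to (655,426). The tray is on the right and the heater on the left.

```bash
cat > h.py <<'E'
import numpy as np,cv2
from station import manip, vision, workorder, look_for
def bp(p,uv,z):
    K,T=np.array(p['mtx']),np.array(p['T'])
    d=T[:3,:3]@np.linalg.solve(K,[uv[0],uv[1],1.]); o=T[:3,3]
    return o+d*(z-o[2])/d[2]
def proj(p,X):
    T=np.linalg.inv(np.array(p['T'])); c=T[:3,:3]@np.array(X)+T[:3,3]; u=np.array(p['mtx'])@c
    return u[:2]/u[2]
E
python3 - <<'E'
from h import *
p=np.load('pics/top0.npz'); s=512/800
for n,z,l in [('caps sq,flask,round',[154,160,161],[(413,364),(357,323),(456,306)]),('jar',[70],[(404,322)]),('well',[85],[(164,328)]),
  ('tray',[18]*4,[(553,249),(640,248),(655,425),(565,426)]),('board near L,R',[10,10],[(339,418),(494,394)]),('ledge',[40,40],[(318,284),(473,260)])]:
    print(n,[np.round(bp(p,(u*s,v*s),zz)[:2],1).tolist() for (u,v),zz in zip(l,z)])
c=p['color'][150:290,195:330,::-1]
a=cv2.resize(c,None,fx=4.2,fy=4.2,interpolation=cv2.INTER_CUBIC)
cv2.imwrite('pics/crop1.png',a)
E
```

```text
caps sq,flask,round [[470.1, -25.9], [521.4, 41.7], [539.7, -80.5]]
jar [[530.4, -18.1]]
well [[527.8, 305.7]]
tray [[640.2, -244.4], [639.0, -374.7], [379.9, -375.1], [381.4, -245.9]]
board near L,R [[399.5, 77.6], [428.6, -147.7]]
ledge [[591.0, 103.6], [621.5, -121.1]]
```

View pics/crop1.png

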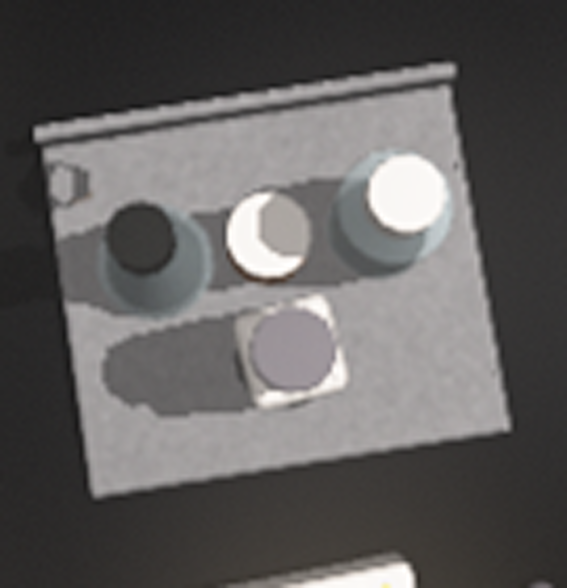

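The cap positions agree with a station centred near (511,-21) with a yaw of about 7.7°. Moving: first turn to yaw 187.7°.

Emit:
step_arm(
  dp=[
    [0,0,0],
    [0,0,0],
    [0,0,0],
    [0,0,0],
    [0,0,0],
    [0,0,0],
  ],
  rot=[
    [0,0,-6],
    [0,0,-6],
    [0,0,-6],
    [0,0,-6],
    [0,0,-6],
    [0,0,0],
  ],
  fingers=[1,1,1,1,1,1],
)

```text
time: 1.4
tcp_pos: [236.9, 578.3, 222.7]
ee_rot: [-3.142, -0.0, -3.003]
force: [-0.2, 0.4, 0.9]
grip_width: 87.7
finger_force: 0.0
```

```bash
cat > go.py <<'E'
import sys
from h import *
from scipy.spatial.transform import Rotation as R
# usage: go.py x y z ... ; prints tool-frame cm legs from the present pose
s=manip.read_state(); p=np.array(s['tcp_pos']); M=R.from_euler('xyz',s['ee_rot']).as_matrix()
print(round(s['time'],2),np.round(p,1),np.round(np.degrees(s['ee_rot']),2),'F',np.round(s['force'],1),'w',round(s['grip_width'],1),'ff',round(s['finger_force'],1))
a=list(map(float,sys.argv[1:]))
for i in range(0,len(a),3):
    t=np.array(a[i:i+3]); print(t,'cm',np.round(M.T@(t-p)/10,2)); p=t
E
python3 go.py 470 -26 220 470 -26 117
```

```text
1.4 [236.9 578.3 222.7] [-180.     -0.   -172.07] F [-0.2  0.4  0.9] w 87.7 ff 0.0
[470. -26. 220.] cm [-14.75 -63.07   0.27]
[470. -26. 117.] cm [-0.   0.  10.3]
```

Emit:
step_arm(
  dp=[
    [-0.9,-3.9,0],
    [-0.9,-3.9,0],
    [-0.9,-3.9,0],
    [-0.9,-3.9,0],
    [-0.9,-3.9,0],
    [-0.9,-3.9,0],
    [-0.9,-3.9,0],
    [-0.9,-3.9,0],
  ],
  rot=[
    [0,0,0],
    [0,0,0],
    [0,0,0],
    [0,0,0],
    [0,0,0],
    [0,0,0],
    [0,0,0],
    [0,0,0],
  ],
  fingers=[1,1,1,1,1,1,1,1],
)

```text
time: 2.07
tcp_pos: [350.4, 277.2, 222.9]
ee_rot: [3.141, 0.001, -3.01]
force: [0.2, 0.7, 0.3]
grip_width: 87.9
finger_force: 0.0
```

Emit:
step_arm(
  dp=[
    [-0.9,-3.9,0],
    [-0.9,-3.9,0],
    [-0.9,-3.9,0],
    [-0.9,-3.9,0],
    [-0.9,-3.9,0],
    [-0.9,-3.9,0],
    [0,0,0],
  ],
  rot=[
    [0,0,0],
    [0,0,0],
    [0,0,0],
    [0,0,0],
    [0,0,0],
    [0,0,0],
    [0,0,0],
  ],
  fingers=[1,1,1,1,1,1,1],
)

```text
time: 2.65
tcp_pos: [437.5, 49.0, 223.2]
ee_rot: [-3.14, 0.002, -3.016]
force: [-0.0, -0.4, -0.2]
grip_width: 87.5
finger_force: 0.0
```

```bash
python3 go.py 470 -26 220 470 -26 117
```

```text
2.65 [437.5  49.  223.2] [-1.7991e+02  1.3000e-01 -1.7280e+02] F [-0.  -0.4 -0.2] w 87.5 ff 0.0
[470. -26. 220.] cm [-2.29 -7.85  0.34]
[470. -26. 117.] cm [ 0.02  0.02 10.3 ]
```

Emit:
step_arm(
  dp=[
    [-0.6,-2.0,0],
    [-0.6,-2.0,0],
    [-0.6,-2.0,0],
    [-0.5,-1.8,0.3],
    [0,0,0],
    [0,0,0],
  ],
  rot=[
    [0,0,0],
    [0,0,0],
    [0,0,0],
    [0,0,0],
    [0,0,0],
    [0,0,0],
  ],
  fingers=[1,1,1,1,1,1],
)

```text
time: 3.15
tcp_pos: [468.2, -20.0, 219.5]
ee_rot: [3.141, -0.001, -3.011]
force: [-0.1, -0.1, 0.4]
grip_width: 88.0
finger_force: 0.0
```

```bash
python3 go.py 470 -26 117; python3 - <<'E'
from h import *
from scipy.spatial.transform import Rotation as R
s=manip.read_state(); p=vision.capture('wrist')
H=np.array(p['hand_eye']); T=np.eye(4); T[:3,:3]=R.from_euler('xyz',s['ee_rot']).as_matrix(); T[:3,3]=s['tcp_pos']
W=T@H; print(p['mtx'].tolist(),np.round(H,3).tolist())
np.savez('pics/w1.npz',color=p['color'],mtx=p['mtx'],W=W)
a=p['color'][:,:,::-1].copy()
def pf(X):
    c=np.linalg.inv(W)@np.append(X,1); r=np.hypot(c[0],c[1]); th=np.arctan2(r,c[2]); K=p['mtx']
    return K[0][2]+K[0][0]*th*c[0]/r, K[1][2]+K[1][1]*th*c[1]/r
for X in [(470,-26,154),(521.4,41.7,160),(539.7,-80.5,161),(530.4,-18.1,70)]:
    u=pf(X); print(X,np.round(u,1)); cv2.drawMarker(a,tuple(int(round(k)) for k in u),(0,0,255),0,12)
for q in [(-42,0),(20,62),(20,-62)]: pass
for t in ("round_bottle","flask","square_bottle","jar","stopper"):
    r=look_for(t,p); print(t,[(np.round(d['at']).tolist(),round(d['confidence'],2)) for d in r[:2]])
cv2.imwrite('pics/w1.png',cv2.resize(a,(800,600),interpolation=cv2.INTER_CUBIC))
E
```

```text
3.15 [468.2 -20.  219.5] [ 1.7998e+02 -3.0000e-02 -1.7249e+02] F [-0.1 -0.1  0.4] w 88.0 ff 0.0
[470. -26. 117.] cm [-0.1  -0.62 10.25]
[[297.3186396354542, 0.0, 256.8297822862919], [0.0, 297.3186396354542, 191.1476916308078], [0.0, 0.0, 1.0]] [[-0.002, -0.955, -0.296, 82.419], [1.0, -0.002, -0.001, -1.151], [-0.0, -0.296, 0.955, -160.907], [0.0, 0.0, 0.0, 1.0]]
(470, -26, 154) [250.8 206.9]
(521.4, 41.7, 160) [319.7 271.9]
(539.7, -80.5, 161) [180.8 274.3]
(530.4, -18.1, 70) [252.6 231.4]
round_bottle [([521.0, -70.0, 113.0], 0.95)]
flask [([513.0, 36.0, 91.0], 0.56)]
square_bottle [([456.0, -25.0, 153.0], 0.62)]
jar [([534.0, -16.0, 64.0], 0.61)]
stopper []
```

View pics/w1.png

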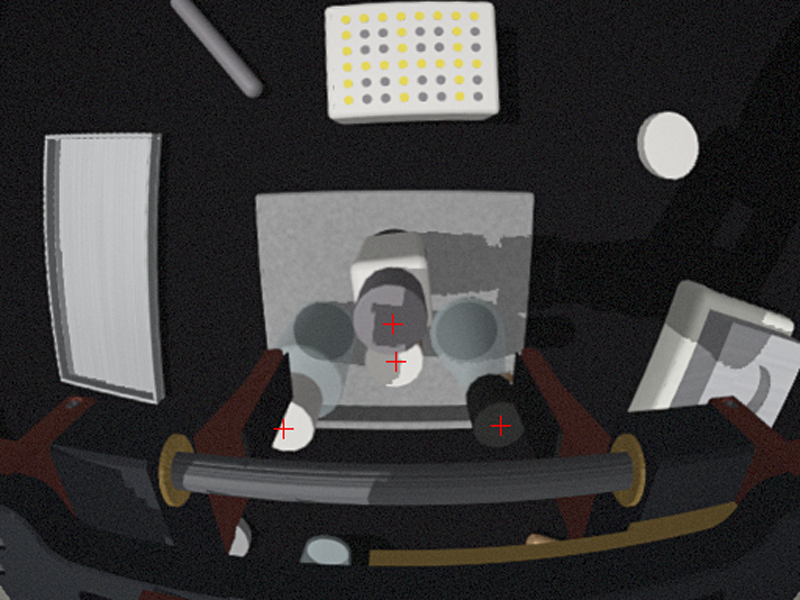

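The wrist view shows the square cap at (391,317), about 2 mm from the prediction, with the fingers straddling it. Descend and grip.

Emit:
step_arm(
  dp=[
    [-0.1,-0.6,0],
    [0,0,2.5],
    [0,0,2.7],
    [0,0,2.7],
    [0,0,2.3],
    [0,0,0],
  ],
  rot=[
    [0,0,0],
    [0,0,0],
    [0,0,0],
    [0,0,0],
    [0,0,0],
    [0,0,0],
  ],
  fingers=[1,1,1,1,1,1],
)

```text
time: 3.95
tcp_pos: [467.5, -25.6, 114.3]
ee_rot: [3.14, -0.007, -3.007]
force: [-0.6, -0.1, -0.0]
grip_width: 88.1
finger_force: 0.0
```

```bash
python3 go.py 469.3 -26.3 117
```

```text
3.95 [467.5 -25.6 114.3] [ 179.92   -0.38 -172.27] F [-0.6 -0.1 -0. ] w 88.1 ff 0.0
[469.3 -26.3 117. ] cm [-0.17 -0.09 -0.27]
```

Emit:
step_arm(
  dp=[
    [0,0,0],
    [0,0,0],
    [0,0,0],
    [0,0,0],
    [0,0,0],
    [0,0,0],
  ],
  rot=[
    [0,0,0],
    [0,0,0],
    [0,0,0],
    [0,0,0],
    [0,0,0],
    [0,0,0],
  ],
  fingers=[-1,-1,-1,-1,-1,-1],
)

```text
time: 4.45
tcp_pos: [470.7, -25.8, 118.5]
ee_rot: [-3.141, 0.002, -3.007]
force: [-0.5, 1.7, -0.6]
grip_width: 51.4
finger_force: 0.0
```

Emit:
step_arm(
  dp=[
    [0,0,0],
    [0,0,0],
    [0,0,0],
    [0,0,0],
    [0,0,0],
  ],
  rot=[
    [0,0,0],
    [0,0,0],
    [0,0,0],
    [0,0,0],
    [0,0,0],
  ],
  fingers=[-1,-1,-1,-1,-1],
)

```text
time: 4.87
tcp_pos: [470.4, -25.8, 117.9]
ee_rot: [-3.141, 0.0, -3.007]
force: [-1.1, 0.0, 6.7]
grip_width: 39.5
finger_force: 30.0
```

```bash
python3 go.py 470 -26 178 432 -310 178 432 -310 112
```

```text
4.87 [470.4 -25.8 117.9] [-1.7999e+02  2.0000e-02 -1.7228e+02] F [-1.1  0.   6.7] w 39.5 ff 30.0
[470. -26. 178.] cm [ 0.04 -0.01 -6.01]
[ 432. -310.  178.] cm [  7.58 -27.63  -0.  ]
[ 432. -310.  112.] cm [0.  0.  6.6]
```

Emit:
step_arm(
  dp=[
    [0,0,-1],
    [0,0,-2],
    [0,0,-2],
    [0,0,-1],
    [0.4,-1.3,0],
    [0.7,-2.6,0],
    [0.9,-3.3,0],
    [0.9,-3.3,0],
  ],
  rot=[
    [0,0,0],
    [0,0,0],
    [0,0,0],
    [0,0,0],
    [0,0,0],
    [0,0,0],
    [0,0,0],
    [0,0,0],
  ],
  fingers=[-1,-1,-1,-1,-1,-1,-1,-1],
)

```text
time: 5.53
tcp_pos: [455.1, -134.4, 177.8]
ee_rot: [3.142, -0.0, -3.005]
force: [0.3, 0.2, -1.0]
grip_width: 39.7
finger_force: 30.0
```

Emit:
step_arm(
  dp=[
    [0.9,-3.3,0],
    [0.9,-3.3,0],
    [0.9,-3.3,0],
    [0.9,-3.3,0],
    [0.7,-2.6,0],
    [0.4,-1.3,0],
    [0,0,0],
    [0,0,0],
  ],
  rot=[
    [0,0,0],
    [0,0,0],
    [0,0,0],
    [0,0,0],
    [0,0,0],
    [0,0,0],
    [0,0,0],
    [0,0,0],
  ],
  fingers=[-1,-1,-1,-1,-1,-1,-1,-1],
)

```text
time: 6.2
tcp_pos: [431.5, -309.2, 177.3]
ee_rot: [3.141, -0.001, -3.008]
force: [-0.0, 1.0, -1.8]
grip_width: 39.6
finger_force: 30.0
```

```bash
python3 go.py 432 -310 113.5
```

```text
6.2 [ 431.5 -309.2  177.3] [ 1.7994e+02 -4.0000e-02 -1.7237e+02] F [-0.   1.  -1.8] w 39.6 ff 30.0
[ 432.  -310.   113.5] cm [-0.05 -0.09  6.38]
```

Emit:
step_arm(
  dp=[
    [0,0,1],
    [0,0,2],
    [0,0,2],
    [0,0,1.0],
    [0,0,0.3],
    [0,0,0.1],
    [0,0,0.1],
    [0,0,0],
  ],
  rot=[
    [0,0,0],
    [0,0,0],
    [0,0,0],
    [0,0,0],
    [0,0,0],
    [0,0,0],
    [0,0,0],
    [0,0,0],
  ],
  fingers=[-1,-1,-1,-1,-1,-1,-1,-1],
)

```text
time: 6.87
tcp_pos: [432.5, -309.6, 113.3]
ee_rot: [-3.141, 0.001, -3.006]
force: [-0.0, -0.3, -1.6]
grip_width: 39.7
finger_force: 30.0
```

```bash
python3 go.py 432 -310 112
```

```text
6.87 [ 432.5 -309.6  113.3] [-1.7995e+02  5.0000e-02 -1.7225e+02] F [-0.  -0.3 -1.6] w 39.7 ff 30.0
[ 432. -310.  112.] cm [ 0.06 -0.04  0.13]
```

Emit:
step_arm(
  dp=[
    [0,0,0.1],
    [0,0,0.05],
    [0,0,0],
    [0,0,0],
  ],
  rot=[
    [0,0,0],
    [0,0,0],
    [0,0,0],
    [0,0,0],
  ],
  fingers=[-1,-1,-1,-1],
)

```text
time: 7.2
tcp_pos: [432.5, -309.9, 112.0]
ee_rot: [-3.141, 0.001, -3.007]
force: [-0.0, 0.3, 5.4]
grip_width: 39.5
finger_force: 30.0
```

Emit:
step_arm(
  dp=[
    [0,0,0],
    [0,0,0],
    [0,0,0],
    [0,0,0],
    [0,0,0],
    [0,0,0],
    [0,0,-0.5],
    [0,0,-2],
  ],
  rot=[
    [0,0,0],
    [0,0,0],
    [0,0,0],
    [0,0,0],
    [0,0,0],
    [0,0,0],
    [0,0,0],
    [0,0,0],
  ],
  fingers=[1,1,1,1,1,1,1,1],
)

```text
time: 7.87
tcp_pos: [430.3, -308.3, 134.3]
ee_rot: [3.138, -0.004, -3.007]
force: [0.6, 1.2, 1.1]
grip_width: 87.3
finger_force: 0.0
```

```bash
python3 go.py 432 -310 222 539.5 -80.3 222 539.5 -80.3 128
```

```text
7.87 [ 430.3 -308.3  134.3] [ 179.79   -0.21 -172.28] F [0.6 1.2 1.1] w 87.3 ff 0.0
[ 432. -310.  222.] cm [-0.11 -0.16 -8.77]
[539.5 -80.3 222. ] cm [-13.74  21.32   0.03]
[539.5 -80.3 128. ] cm [-0.04 -0.03  9.4 ]
```

Emit:
step_arm(
  dp=[
    [0,0,-3],
    [0,0,-3],
    [0,0,-2.7],
    [-1,1.5,0],
    [-1.8,2.8,0],
    [-2.2,3.4,0],
    [-2.2,3.4,0],
    [-2.2,3.4,0],
  ],
  rot=[
    [0,0,0],
    [0,0,0],
    [0,0,0],
    [0,0,0],
    [0,0,0],
    [0,0,0],
    [0,0,0],
    [0,0,0],
  ],
  fingers=[1,1,1,1,1,1,1,1],
)

```text
time: 8.53
tcp_pos: [506.1, -151.8, 223.8]
ee_rot: [-3.141, 0.001, -3.008]
force: [0.3, -0.3, 0.8]
grip_width: 88.1
finger_force: 0.0
```

Emit:
step_arm(
  dp=[
    [-2.2,3.4,0],
    [-1.4,2.2,0],
    [-0.7,1.2,0],
    [0,0,0],
    [0,0,0],
    [0,0,0],
  ],
  rot=[
    [0,0,0],
    [0,0,0],
    [0,0,0],
    [0,0,0],
    [0,0,0],
    [0,0,0],
  ],
  fingers=[1,1,1,1,1,1],
)

```text
time: 9.03
tcp_pos: [538.7, -80.6, 223.2]
ee_rot: [-3.141, -0.0, -3.007]
force: [-0.0, -0.5, 0.6]
grip_width: 87.7
finger_force: 0.0
```

```bash
python3 go.py 539.5 -80.3 222 539.5 -80.3 128; cat > wl.py <<'E'
import sys
from h import *
from scipy.spatial.transform import Rotation as R
# wl.py name x y z ... : wrist shot with the points marked
s=manip.read_state(); p=vision.capture('wrist')
T=np.eye(4); T[:3,:3]=R.from_euler('xyz',s['ee_rot']).as_matrix(); T[:3,3]=s['tcp_pos']
W=T@np.array(p['hand_eye']); K=np.array(p['mtx']); a=p['color'][:,:,::-1].copy()
v=list(map(float,sys.argv[2:]))
for i in range(0,len(v),3):
    c=(np.linalg.inv(W)@np.append(v[i:i+3],1))[:3]; r=np.hypot(c[0],c[1]); th=np.arctan2(r,c[2])
    u=K[:2,2]+K[0,0]*th*c[:2]/r; print(np.round(u*1.5625,1)); cv2.drawMarker(a,tuple(int(k) for k in np.round(u)),(0,0,255),0,8)
np.savez('pics/%s.npz'%sys.argv[1],W=W,mtx=K,color=p['color'])
cv2.imwrite('pics/%s.png'%sys.argv[1],cv2.resize(a,(800,600),interpolation=cv2.INTER_CUBIC))
E
python3 wl.py w2 539.5 -80.3 161 521.4 41.7 160 530.4 -18.1 70 432 -310 148
```

```text
9.03 [538.7 -80.6 223.2] [-1.7999e+02 -2.0000e-02 -1.7228e+02] F [-0.  -0.5  0.6] w 87.7 ff 0.0
[539.5 -80.3 222. ] cm [-0.08  0.02  0.12]
[539.5 -80.3 128. ] cm [-0.   0.   9.4]
[404.3 325.2]
[625.4 319.4]
[492.3 278.8]
[ 54.1 100.3]
```

View pics/w2.png

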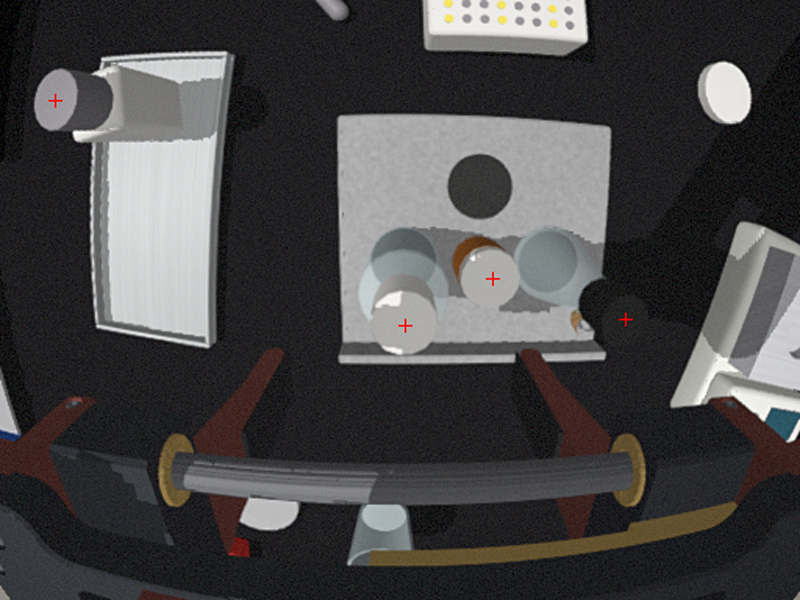

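The square bottle stands upright in the tray, and its empty dark disc shows at (480,186). The round cap at (403,322) is under 1 mm from the estimate. Descend and grip.

Emit:
step_arm(
  dp=[
    [-0.05,0,2],
    [0,0,2.5],
    [0,0,2.5],
    [0,0,1.7],
    [0,0,0.8],
    [0,0,0],
    [0,0,0],
    [0,0,0],
  ],
  rot=[
    [0,0,0],
    [0,0,0],
    [0,0,0],
    [0,0,0],
    [0,0,0],
    [0,0,0],
    [0,0,0],
    [0,0,0],
  ],
  fingers=[1,1,1,1,1,-1,-1,-1],
)

```text
time: 9.75
tcp_pos: [540.4, -80.5, 129.3]
ee_rot: [-3.141, 0.002, -3.007]
force: [0.6, 0.3, 0.5]
grip_width: 71.6
finger_force: 0.0
```

Emit:
step_arm(
  dp=[
    [0,0,0],
    [0,0,0],
    [0,0,0],
    [0,0,0],
    [0,0,0],
    [0,0,0],
    [0,0,0],
    [0,0,0],
  ],
  rot=[
    [0,0,0],
    [0,0,0],
    [0,0,0],
    [0,0,0],
    [0,0,0],
    [0,0,0],
    [0,0,0],
    [0,0,0],
  ],
  fingers=[-1,-1,-1,-1,-1,-1,-1,-1],
)

```text
time: 10.42
tcp_pos: [539.8, -79.8, 128.4]
ee_rot: [3.142, 0.0, -3.007]
force: [-0.3, 0.8, 3.7]
grip_width: 35.7
finger_force: 30.0
```

```bash
python3 go.py 539.5 -80.3 188 510 -310 188 510 -310 123
```

```text
10.42 [539.8 -79.8 128.4] [ 1.8000e+02  2.0000e-02 -1.7227e+02] F [-0.3  0.8  3.7] w 35.7 ff 30.0
[539.5 -80.3 188. ] cm [ 0.03 -0.04 -5.96]
[ 510. -310.  188.] cm [  6.01 -22.36  -0.  ]
[ 510. -310.  123.] cm [ 0.  -0.   6.5]
```

Emit:
step_arm(
  dp=[
    [0,0,-1],
    [0,0,-2],
    [0,0,-2],
    [0,0,-1],
    [0.4,-1.4,0],
    [0.7,-2.6,0],
    [0.9,-3.3,0],
    [0.9,-3.3,0],
  ],
  rot=[
    [0,0,0],
    [0,0,0],
    [0,0,0],
    [0,0,0],
    [0,0,0],
    [0,0,0],
    [0,0,0],
    [0,0,0],
  ],
  fingers=[-1,-1,-1,-1,-1,-1,-1,-1],
)

```text
time: 11.08
tcp_pos: [524.6, -189.5, 188.3]
ee_rot: [3.142, -0.0, -3.005]
force: [0.2, -0.1, -3.6]
grip_width: 35.8
finger_force: 30.0
```

Emit:
step_arm(
  dp=[
    [0.9,-3.3,0],
    [0.9,-3.3,0],
    [0.7,-2.6,0],
    [0.4,-1.6,0],
    [0.2,-0.9,0],
    [0,0,0],
    [0,0,0],
  ],
  rot=[
    [0,0,0],
    [0,0,0],
    [0,0,0],
    [0,0,0],
    [0,0,0],
    [0,0,0],
    [0,0,0],
  ],
  fingers=[-1,-1,-1,-1,-1,-1,-1],
)

```text
time: 11.67
tcp_pos: [509.8, -308.5, 187.9]
ee_rot: [3.141, -0.001, -3.008]
force: [0.3, 0.5, -3.3]
grip_width: 35.2
finger_force: 30.0
```

Emit:
step_arm(
  dp=[
    [0,0,1],
    [0,0,2],
    [0,0,2],
    [0,0,1.0],
    [0,0,0.3],
    [0,0,0.1],
    [0,0,0],
    [0,0,0],
  ],
  rot=[
    [0,0,0],
    [0,0,0],
    [0,0,0],
    [0,0,0],
    [0,0,0],
    [0,0,0],
    [0,0,0],
    [0,0,0],
  ],
  fingers=[-1,-1,-1,-1,-1,-1,-1,-1],
)

```text
time: 12.33
tcp_pos: [510.8, -309.1, 125.1]
ee_rot: [-3.141, 0.001, -3.006]
force: [-0.4, 0.1, -2.7]
grip_width: 35.9
finger_force: 30.0
```

Emit:
step_arm(
  dp=[
    [0,0,0.1],
    [0,0,0.1],
    [0,0,0.05],
    [0,0,0.05],
    [0,0,0],
    [0,0,0],
  ],
  rot=[
    [0,0,0],
    [0,0,0],
    [0,0,0],
    [0,0,0],
    [0,0,0],
    [0,0,0],
  ],
  fingers=[-1,-1,-1,-1,-1,-1],
)

```text
time: 12.83
tcp_pos: [510.6, -309.2, 122.4]
ee_rot: [-3.141, 0.001, -3.007]
force: [-1.6, 1.7, 5.6]
grip_width: 35.4
finger_force: 30.0
```

Emit:
step_arm(
  dp=[
    [0,0,0],
    [0,0,0],
    [0,0,0],
    [0,0,0],
    [0,0,0],
    [0,0,0],
    [0,0,-1],
    [0,0,-3],
  ],
  rot=[
    [0,0,0],
    [0,0,0],
    [0,0,0],
    [0,0,0],
    [0,0,0],
    [0,0,0],
    [0,0,0],
    [0,0,0],
  ],
  fingers=[1,1,1,1,1,1,1,1],
)

```text
time: 13.5
tcp_pos: [507.7, -307.4, 158.2]
ee_rot: [3.137, -0.006, -3.007]
force: [0.4, 0.2, -0.1]
grip_width: 85.2
finger_force: 0.0
```

```bash
python3 go.py 510.6 -309 222 521.8 42 222
```

```text
13.5 [ 507.7 -307.4  158.2] [ 179.71   -0.34 -172.28] F [ 0.4  0.2 -0.1] w 85.2 ff 0.0
[ 510.6 -309.   222. ] cm [-0.23 -0.16 -6.38]
[521.8  42.  222. ] cm [-5.83 34.63  0.14]
```

Emit:
step_arm(
  dp=[
    [0,0,-3],
    [0,0,-3],
    [-0.2,1.5,0],
    [-0.5,2.8,0],
    [-0.6,3.6,0],
    [-0.6,3.6,0],
    [-0.6,3.6,0],
    [-0.6,3.6,0],
  ],
  rot=[
    [0,0,0],
    [0,0,0],
    [0,0,0],
    [0,0,0],
    [0,0,0],
    [0,0,0],
    [0,0,0],
    [0,0,0],
  ],
  fingers=[1,1,1,1,1,1,1,1],
)

```text
time: 14.17
tcp_pos: [515.2, -117.7, 221.4]
ee_rot: [3.142, 0.0, -3.007]
force: [0.5, -0.4, 0.2]
grip_width: 87.6
finger_force: 0.0
```

Emit:
step_arm(
  dp=[
    [-0.6,3.6,0],
    [-0.6,3.6,0],
    [-0.6,3.6,0],
    [-0.5,2.8,0],
    [-0.3,1.6,0],
    [-0.1,0.7,0],
    [0,0,0],
    [0,0,0],
  ],
  rot=[
    [0,0,0],
    [0,0,0],
    [0,0,0],
    [0,0,0],
    [0,0,0],
    [0,0,0],
    [0,0,0],
    [0,0,0],
  ],
  fingers=[1,1,1,1,1,1,1,1],
)

```text
time: 14.83
tcp_pos: [520.9, 41.5, 221.2]
ee_rot: [-3.141, -0.0, -3.006]
force: [-0.5, 0.4, -0.3]
grip_width: 88.0
finger_force: 0.0
```

```bash
python3 go.py 521.8 42 222 521.8 42 128; python3 wl.py w3 521.8 42 160 530.4 -18.1 70 510.7 -309 155 527.8 305.7 85
```

```text
14.83 [520.9  41.5 221.2] [-1.7998e+02 -1.0000e-02 -1.7224e+02] F [-0.5  0.4 -0.3] w 88.0 ff 0.0
[521.8  42.  222. ] cm [-0.1   0.04 -0.08]
[521.8  42.  128. ] cm [-0.   0.   9.4]
[404.7 326.1]
[317.5 281.5]
[-58.2 241.9]
[719.3 336.3]
```

View pics/w3.png

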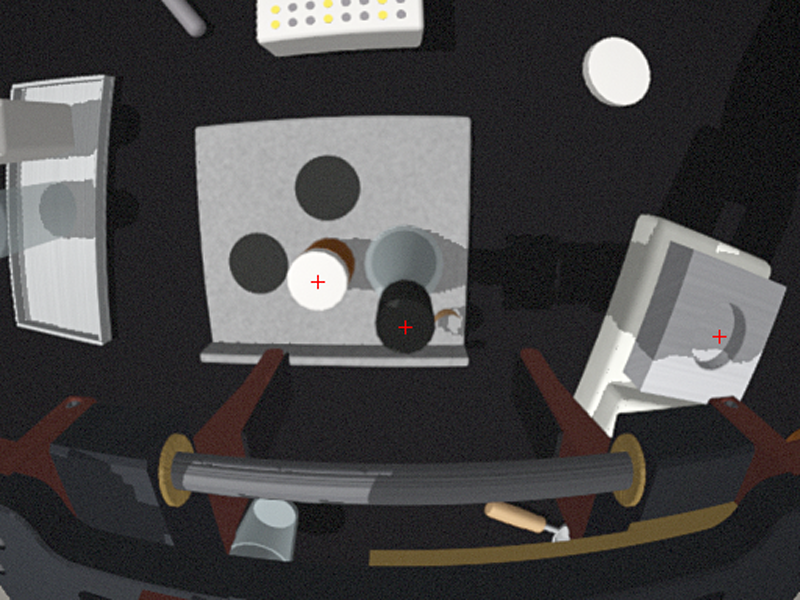

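Both the round bottle and the square bottle are in the tray, and their discs are bare. The flask stopper at (405,325) sits on the mark. Grip the flask.

Emit:
step_arm(
  dp=[
    [-0.05,0.03,2],
    [0,0,2.5],
    [0,0,2.3],
    [0,0,1.7],
    [0,0,0.8],
    [0,0,0],
    [0,0,0],
    [0,0,0],
  ],
  rot=[
    [0,0,0],
    [0,0,0],
    [0,0,0],
    [0,0,0],
    [0,0,0],
    [0,0,0],
    [0,0,0],
    [0,0,0],
  ],
  fingers=[1,1,1,1,1,-1,-1,-1],
)

```text
time: 15.55
tcp_pos: [522.4, 41.6, 129.2]
ee_rot: [-3.141, 0.002, -3.007]
force: [-0.2, 0.8, -0.4]
grip_width: 71.8
finger_force: 0.0
```

Emit:
step_arm(
  dp=[
    [0,0,0],
    [0,0,0],
    [0,0,0],
    [0,0,0],
    [0,0,0],
    [0,0,0],
    [0,0,0],
    [0,0,0],
  ],
  rot=[
    [0,0,0],
    [0,0,0],
    [0,0,0],
    [0,0,0],
    [0,0,0],
    [0,0,0],
    [0,0,0],
    [0,0,0],
  ],
  fingers=[-1,-1,-1,-1,-1,-1,-1,-1],
)

```text
time: 16.22
tcp_pos: [521.6, 42.1, 128.2]
ee_rot: [3.142, 0.0, -3.007]
force: [-0.8, 1.2, 1.1]
grip_width: 31.6
finger_force: 30.0
```

```bash
python3 go.py 521.8 42 238 588 -310 238 588 -310 123
```

```text
16.22 [521.6  42.1 128.2] [ 180.      0.   -172.27] F [-0.8  1.2  1.1] w 31.6 ff 30.0
[521.8  42.  238. ] cm [ -0.02  -0.02 -10.98]
[ 588. -310.  238.] cm [ -1.82 -35.77  -0.  ]
[ 588. -310.  123.] cm [ 0.  -0.  11.5]
```

Emit:
step_arm(
  dp=[
    [0,0,-1],
    [0,0,-2.5],
    [0,0,-3],
    [0,0,-3],
    [0,0,-1.5],
    [-0.1,-1.4,0],
    [-0.15,-2.6,0],
    [-0.2,-3.4,0],
  ],
  rot=[
    [0,0,0],
    [0,0,0],
    [0,0,0],
    [0,0,0],
    [0,0,0],
    [0,0,0],
    [0,0,0],
    [0,0,0],
  ],
  fingers=[-1,-1,-1,-1,-1,-1,-1,-1],
)

```text
time: 16.88
tcp_pos: [535.8, -30.2, 239.3]
ee_rot: [3.141, 0.001, -3.004]
force: [0.4, -0.4, -0.9]
grip_width: 31.2
finger_force: 30.0
```

Emit:
step_arm(
  dp=[
    [-0.2,-3.6,0],
    [-0.2,-3.6,0],
    [-0.2,-3.6,0],
    [-0.2,-3.6,0],
    [-0.2,-3.6,0],
    [-0.2,-3.6,0],
    [-0.1,-2.6,0],
    [-0.1,-1.6,0],
  ],
  rot=[
    [0,0,0],
    [0,0,0],
    [0,0,0],
    [0,0,0],
    [0,0,0],
    [0,0,0],
    [0,0,0],
    [0,0,0],
  ],
  fingers=[-1,-1,-1,-1,-1,-1,-1,-1],
)

```text
time: 17.55
tcp_pos: [584.4, -287.4, 238.5]
ee_rot: [-3.141, -0.0, -3.009]
force: [-0.2, 0.5, -1.6]
grip_width: 31.5
finger_force: 30.0
```

Emit:
step_arm(
  dp=[
    [0,-0.8,0],
    [0,-1.4,0.5],
    [0,0,2],
    [0,0,3],
    [0,0,3],
    [0,0,1.7],
    [0,0,0.7],
    [0,0,0],
  ],
  rot=[
    [0,0,0],
    [0,0,0],
    [0,0,0],
    [0,0,0],
    [0,0,0],
    [0,0,0],
    [0,0,0],
    [0,0,0],
  ],
  fingers=[-1,-1,-1,-1,-1,-1,-1,-1],
)

```text
time: 18.22
tcp_pos: [586.3, -304.8, 127.1]
ee_rot: [3.139, -0.003, -3.006]
force: [-0.1, -0.9, -0.8]
grip_width: 31.7
finger_force: 30.0
```

```bash
python3 go.py 588 -310 122.2
```

```text
18.22 [ 586.3 -304.8  127.1] [ 179.85   -0.19 -172.21] F [-0.1 -0.9 -0.8] w 31.7 ff 30.0
[ 588.  -310.   122.2] cm [-0.09 -0.54  0.49]
```

Emit:
step_arm(
  dp=[
    [0,0,0.1],
    [0,0,0.1],
    [0,0,0.1],
    [0,0,0],
    [0,0,0],
  ],
  rot=[
    [0,0,0],
    [0,0,0],
    [0,0,0],
    [0,0,0],
    [0,0,0],
  ],
  fingers=[-1,-1,-1,-1,-1],
)

```text
time: 18.63
tcp_pos: [587.8, -306.5, 127.1]
ee_rot: [-3.141, 0.001, -3.007]
force: [0.1, 0.3, -1.5]
grip_width: 31.3
finger_force: 30.0
```

Emit:
step_arm(
  dp=[
    [0,0,0.1],
    [0,0,0.1],
    [0,0,0.1],
    [0,0,0.1],
    [0,0,0.05],
    [0,0,0],
    [0,0,0],
  ],
  rot=[
    [0,0,0],
    [0,0,0],
    [0,0,0],
    [0,0,0],
    [0,0,0],
    [0,0,0],
    [0,0,0],
  ],
  fingers=[-1,-1,-1,-1,-1,-1,-1],
)

```text
time: 19.22
tcp_pos: [587.7, -306.3, 122.3]
ee_rot: [-3.141, 0.001, -3.007]
force: [-0.2, 1.7, 5.8]
grip_width: 31.5
finger_force: 30.0
```

Emit:
step_arm(
  dp=[
    [0,0,0],
    [0,0,0],
    [0,0,0],
    [0,0,0],
    [0,0,0],
    [0,0,0],
    [0,0,-1],
    [0,0,-3],
  ],
  rot=[
    [0,0,0],
    [0,0,0],
    [0,0,0],
    [0,0,0],
    [0,0,0],
    [0,0,0],
    [0,0,0],
    [0,0,0],
  ],
  fingers=[1,1,1,1,1,1,1,1],
)

```text
time: 19.88
tcp_pos: [584.8, -304.9, 158.2]
ee_rot: [3.137, -0.007, -3.007]
force: [-0.1, -0.4, 0.4]
grip_width: 81.2
finger_force: 0.0
```

Emit:
step_arm(
  dp=[
    [0,0,-2],
    [0,0,-1],
    [0.1,1.5,0],
    [0.1,2.8,0],
    [0.2,3.6,0],
    [0.2,3.6,0],
    [0.2,3.6,0],
    [0.2,3.6,0],
  ],
  rot=[
    [0,0,0],
    [0,0,0],
    [0,0,0],
    [0,0,0],
    [0,0,0],
    [0,0,0],
    [0,0,0],
    [0,0,0],
  ],
  fingers=[1,1,1,1,1,1,1,1],
)

```text
time: 20.55
tcp_pos: [550.4, -119.8, 190.4]
ee_rot: [3.141, -0.002, -3.007]
force: [0.1, -0.9, 0.7]
grip_width: 87.7
finger_force: 0.0
```

```bash
python3 go.py 530.5 -18.3 140 530.5 -18.3 34
```

```text
20.55 [ 550.4 -119.8  190.4] [ 1.7994e+02 -1.2000e-01 -1.7229e+02] F [ 0.1 -0.9  0.7] w 87.7 ff 0.0
[530.5 -18.3 140. ] cm [ 0.6  10.32  5.05]
[530.5 -18.3  34. ] cm [-2.00e-02 -1.00e-02  1.06e+01]
```

Emit:
step_arm(
  dp=[
    [0.2,3.4,0],
    [0.2,3.2,1],
    [0.1,2.2,2],
    [0.05,1.0,2],
    [0,0.2,0],
    [0,0,0],
    [0,0,0],
    [0,0,0],
  ],
  rot=[
    [0,0,0],
    [0,0,0],
    [0,0,0],
    [0,0,0],
    [0,0,0],
    [0,0,0],
    [0,0,0],
    [0,0,0],
  ],
  fingers=[1,1,1,1,1,1,1,1],
)

```text
time: 21.22
tcp_pos: [534.2, -24.6, 142.5]
ee_rot: [-3.141, 0.001, -3.008]
force: [-0.5, 0.0, 0.5]
grip_width: 88.0
finger_force: 0.0
```

```bash
python3 go.py 530.5 -18.3 34; python3 wl.py w4 530.5 -18.3 70
```

```text
21.22 [534.2 -24.6 142.5] [-1.7998e+02  8.0000e-02 -1.7232e+02] F [-0.5  0.   0.5] w 88.0 ff 0.0
[530.5 -18.3  34. ] cm [ 0.3   0.68 10.85]
[416.6 311.7]
```

View pics/w4.png

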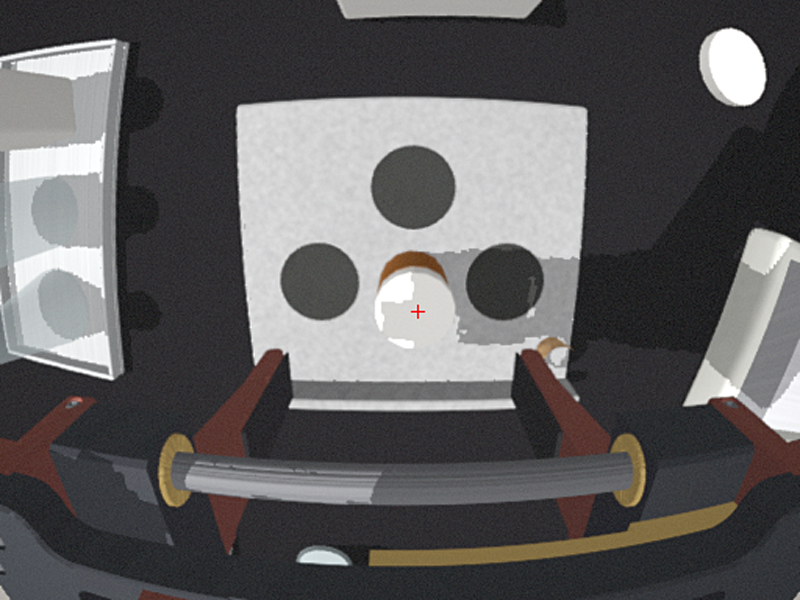

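All three places are clear and the jar lid at (415,308) is at the mark. The cork has not moved. Take the jar.

Emit:
step_arm(
  dp=[
    [0.3,0.65,0.5],
    [0,0,2],
    [0,0,2.7],
    [0,0,2.7],
    [0,0,2],
    [0,0,0.9],
    [0,0,0],
    [0,0,0],
  ],
  rot=[
    [0,0,0],
    [0,0,0],
    [0,0,0],
    [0,0,0],
    [0,0,0],
    [0,0,0],
    [0,0,0],
    [0,0,0],
  ],
  fingers=[1,1,1,1,1,1,1,1],
)

```text
time: 21.93
tcp_pos: [529.8, -18.1, 33.9]
ee_rot: [3.142, -0.0, -3.007]
force: [0.8, 1.3, 0.5]
grip_width: 87.5
finger_force: 0.0
```

Emit:
step_arm(
  dp=[
    [0,0,0],
    [0,0,0],
    [0,0,0],
    [0,0,0],
    [0,0,0],
    [0,0,0],
    [0,0,0],
    [0,0,0],
  ],
  rot=[
    [0,0,0],
    [0,0,0],
    [0,0,0],
    [0,0,0],
    [0,0,0],
    [0,0,0],
    [0,0,0],
    [0,0,0],
  ],
  fingers=[-1,-1,-1,-1,-1,-1,-1,-1],
)

```text
time: 22.6
tcp_pos: [529.7, -17.9, 33.8]
ee_rot: [3.142, 0.0, -3.007]
force: [-0.0, 0.4, 2.4]
grip_width: 43.8
finger_force: 30.0
```

```bash
python3 - <<'E'
from h import *
for f in ('w4','w3'):
    p=np.load(f'pics/{f}.npz'); K=p['mtx']; W=p['W']; g=cv2.cvtColor(p['color'],cv2.COLOR_RGB2GRAY)
    def bk(u,z):
        d=(u-K[:2,2])/K[0,0]; th=np.hypot(*d); c=np.append(np.sin(th)*d/th,np.cos(th)); w=W[:3,:3]@c
        return W[:3,3]+w*(z-W[2,3])/w[2]
    L={'w4':[(414,187),(319,282)],'w3':[(327,188),(258,263)]}[f]
    for u,v in L:
        u,v=int(u/1.5625),int(v/1.5625); m=np.zeros((386,514),np.uint8)
        _,_,_,_ =cv2.floodFill(g.copy(),m,(u,v),255,12,12,4|cv2.FLOODFILL_MASK_ONLY|cv2.FLOODFILL_FIXED_RANGE|(255<<8))
        c=max(cv2.findContours(m[1:-1,1:-1],cv2.RETR_EXTERNAL,cv2.CHAIN_APPROX_NONE)[0],key=cv2.contourArea)
        P=np.array([bk(q[0].astype(float),10)[:2] for q in c],np.float32); 
        (x,y),(a,b),_=cv2.fitEllipse(P); print(f,round(x,1),round(y,1),round(a,1),round(b,1))
E
python3 go.py 530.5 -18.3 130 527.8 305.7 130 527.8 305.7 92
```

```text
w4 469.2 -27.5 51.0 51.1
w4 538.5 -80.6 50.3 50.7
w3 468.9 -27.4 50.3 50.5
w3 538.3 -80.5 49.7 50.4
22.6 [529.7 -17.9  33.8] [ 1.8000e+02  1.0000e-02 -1.7228e+02] F [-0.   0.4  2.4] w 43.8 ff 30.0
[530.5 -18.3 130. ] cm [-0.07 -0.05 -9.62]
[527.8 305.7 130. ] cm [-4.09 32.14  0.  ]
[527.8 305.7  92. ] cm [ 0.  -0.   3.8]
```

Emit:
step_arm(
  dp=[
    [0,0,-1],
    [0,0,-2],
    [0,0,-3],
    [0,0,-3],
    [0,0,-1.6],
    [-0.2,1.5,0],
    [-0.3,2.5,0],
    [-0.4,3.2,0],
  ],
  rot=[
    [0,0,0],
    [0,0,0],
    [0,0,0],
    [0,0,0],
    [0,0,0],
    [0,0,0],
    [0,0,0],
    [0,0,0],
  ],
  fingers=[-1,-1,-1,-1,-1,-1,-1,-1],
)

```text
time: 23.27
tcp_pos: [529.1, 54.3, 140.8]
ee_rot: [-3.141, 0.001, -3.009]
force: [0.6, 0.7, -0.4]
grip_width: 43.4
finger_force: 30.0
```

Emit:
step_arm(
  dp=[
    [-0.4,3.2,0],
    [-0.4,3.2,0],
    [-0.4,3.2,0],
    [-0.4,3.2,0],
    [-0.4,3.2,0],
    [-0.4,3.0,0],
    [-0.3,2.2,0],
    [-0.2,1.0,0],
  ],
  rot=[
    [0,0,0],
    [0,0,0],
    [0,0,0],
    [0,0,0],
    [0,0,0],
    [0,0,0],
    [0,0,0],
    [0,0,0],
  ],
  fingers=[-1,-1,-1,-1,-1,-1,-1,-1],
)

```text
time: 23.93
tcp_pos: [527.5, 281.2, 140.2]
ee_rot: [3.141, 0.001, -3.005]
force: [-0.2, -0.1, -1.5]
grip_width: 43.6
finger_force: 30.0
```

```bash
python3 go.py 527.8 305.7 130; python3 - <<'E'
from h import *
p=np.load('pics/top0.npz'); c=p['color'][145:255,65:165,::-1]
w=vision.capture('wrist')['color'][:,:,::-1]
a=cv2.resize(c,(400,440),interpolation=cv2.INTER_CUBIC); b=cv2.resize(w,(400,300))
o=np.zeros((440,800,3),np.uint8); o[:,:400]=a; o[:300,400:]=b; cv2.imwrite('pics/c5.png',o)
E
```

```text
23.93 [527.5 281.2 140.2] [ 1.7997e+02  3.0000e-02 -1.7215e+02] F [-0.2 -0.1 -1.5] w 43.6 ff 30.0
[527.8 305.7 130. ] cm [-0.36  2.42  1.02]
```

View pics/c5.png

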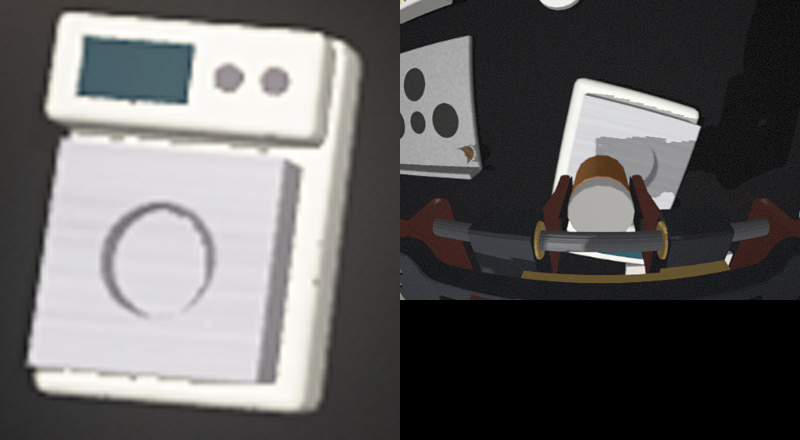

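Emit:
step_arm(
  dp=[
    [-0.2,1.2,0],
    [-0.1,0.9,0],
    [-0.1,0.5,0],
    [0,0,0],
    [0,0,0],
    [0,0,0],
  ],
  rot=[
    [0,0,0],
    [0,0,0],
    [0,0,0],
    [0,0,0],
    [0,0,0],
    [0,0,0],
  ],
  fingers=[-1,-1,-1,-1,-1,-1],
)

```text
time: 24.48
tcp_pos: [528.3, 304.1, 139.6]
ee_rot: [-3.141, -0.0, -3.007]
force: [-0.2, 0.5, -0.2]
grip_width: 43.4
finger_force: 30.0
```

```bash
python3 go.py 528.2 307.5 93; python3 - <<'E'
from h import *
from scipy.spatial.transform import Rotation as R
s=manip.read_state(); p=vision.capture('wrist'); T=np.eye(4); T[:3,:3]=R.from_euler('xyz',s['ee_rot']).as_matrix(); T[:3,3]=s['tcp_pos']
W=np.linalg.inv(T@np.array(p['hand_eye'])); K=np.array(p['mtx']); a=cv2.resize(p['color'][:,:,::-1],None,fx=4,fy=4,interpolation=cv2.INTER_CUBIC)
pts=[]
for t in np.linspace(0,2*np.pi,60):
    c=(W@[528.2+30*np.cos(t),307.5+30*np.sin(t),85,1])[:3]; r=np.hypot(c[0],c[1]); pts.append((K[:2,2]+K[0,0]*np.arctan2(r,c[2])*c[:2]/r)*4+1.5)
pts=np.array(pts); cv2.polylines(a,[np.round(pts).astype(int)],True,(0,0,255),1)
x,y=pts.mean(0).astype(int); cv2.imwrite('pics/c6.png',a[max(0,y-300):y+300,max(0,x-400):x+400])
E
```

```text
24.48 [528.3 304.1 139.6] [-1.7998e+02 -3.0000e-02 -1.7231e+02] F [-0.2  0.5 -0.2] w 43.4 ff 30.0
[528.2 307.5  93. ] cm [-0.04  0.34  4.66]
```

View pics/c6.png

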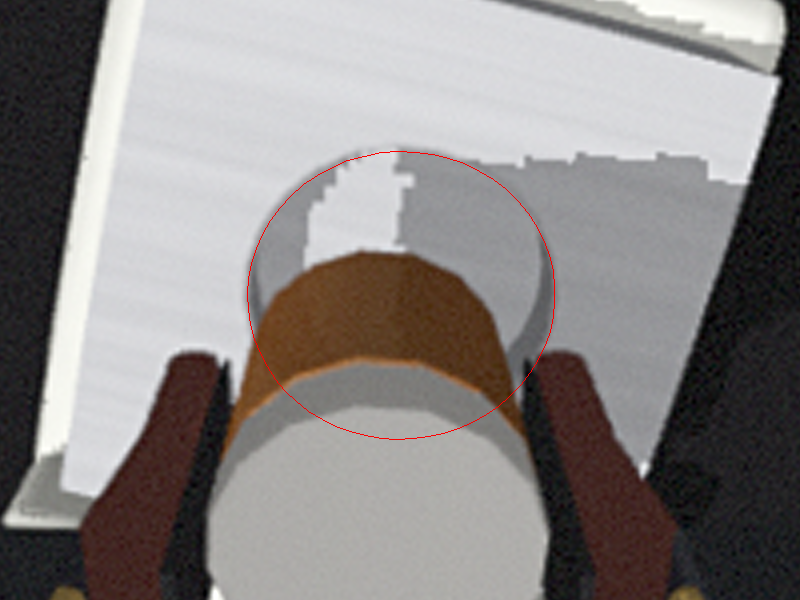

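The predicted rim circle matches the visible well, centred near (400,295) in the crop. Shift 3 mm and lower.

Emit:
step_arm(
  dp=[
    [-0.03,0.32,0.5],
    [0,0,1.2],
    [0,0,1.2],
    [0,0,0.8],
    [0,0,0.5],
    [0,0,0.2],
    [0,0,0],
    [0,0,0],
  ],
  rot=[
    [0,0,0],
    [0,0,0],
    [0,0,0],
    [0,0,0],
    [0,0,0],
    [0,0,0],
    [0,0,0],
    [0,0,0],
  ],
  fingers=[-1,-1,-1,-1,-1,-1,-1,-1],
)

```text
time: 25.2
tcp_pos: [528.3, 308.1, 95.6]
ee_rot: [3.142, 0.0, -3.007]
force: [0.1, -0.3, -1.5]
grip_width: 43.0
finger_force: 30.0
```

Emit:
step_arm(
  dp=[
    [0,0,0.1],
    [0,0,0.1],
    [0,0,0.1],
    [0,0,0],
    [0,0,0],
  ],
  rot=[
    [0,0,0],
    [0,0,0],
    [0,0,0],
    [0,0,0],
    [0,0,0],
  ],
  fingers=[-1,-1,-1,-1,-1],
)

```text
time: 25.62
tcp_pos: [528.2, 308.1, 92.8]
ee_rot: [3.142, 0.0, -3.007]
force: [0.3, 0.3, -1.0]
grip_width: 43.4
finger_force: 30.0
```

Emit:
step_arm(
  dp=[
    [0,0,0.1],
    [0,0,0.05],
    [0,0,0.05],
    [0,0,0],
    [0,0,0],
  ],
  rot=[
    [0,0,0],
    [0,0,0],
    [0,0,0],
    [0,0,0],
    [0,0,0],
  ],
  fingers=[-1,-1,-1,-1,-1],
)

```text
time: 26.03
tcp_pos: [528.2, 308.0, 90.9]
ee_rot: [3.142, 0.0, -3.007]
force: [-1.0, -1.0, 1.5]
grip_width: 43.5
finger_force: 30.0
```

Emit:
step_arm(
  dp=[
    [0,0,0],
    [0,0,0],
    [0,0,0],
    [0,0,0],
    [0,0,0],
    [0,0,-0.5],
    [0,0,-2],
    [0,0,-3],
  ],
  rot=[
    [0,0,0],
    [0,0,0],
    [0,0,0],
    [0,0,0],
    [0,0,0],
    [0,0,0],
    [0,0,0],
    [0,0,0],
  ],
  fingers=[1,1,1,1,1,1,1,1],
)

```text
time: 26.7
tcp_pos: [526.4, 307.0, 143.9]
ee_rot: [-3.14, -0.005, -3.007]
force: [0.2, 0.2, 0.6]
grip_width: 87.4
finger_force: 0.0
```

Emit:
step_arm(
  dp=[
    [0,0,-3],
    [0,0,-3],
    [0,0,-2],
    [0,-1.5,0],
    [0,-2.8,0],
    [0,-3.8,0],
    [0,-3.8,0],
    [0,-3.8,0],
  ],
  rot=[
    [0,0,0],
    [0,0,0],
    [0,0,0],
    [0,0,0],
    [0,0,0],
    [0,0,0],
    [0,0,0],
    [0,0,0],
  ],
  fingers=[1,1,1,1,1,1,1,1],
)

```text
time: 27.37
tcp_pos: [548.5, 150.4, 224.9]
ee_rot: [-3.141, -0.001, -3.006]
force: [0.8, 0.7, 0.3]
grip_width: 87.7
finger_force: 0.0
```

```bash
python3 go.py 587.8 -306.3 222; python3 - <<'E'
from h import *
w=vision.capture('wrist')['color'][:,:,::-1]; p=vision.capture('top'); t=p['color'][:,:,::-1]
np.savez('pics/top1.npz',color=p['color'],mtx=p['mtx'],T=p['T'])
o=np.hstack([cv2.resize(w,(400,300)),cv2.resize(t,(400,300))]); cv2.imwrite('pics/c7.png',o)
E
```

```text
27.37 [548.5 150.4 224.9] [-1.7998e+02 -7.0000e-02 -1.7222e+02] F [0.8 0.7 0.3] w 87.7 ff 0.0
[ 587.8 -306.3  222. ] cm [  2.29 -45.78   0.31]
```

View pics/c7.png

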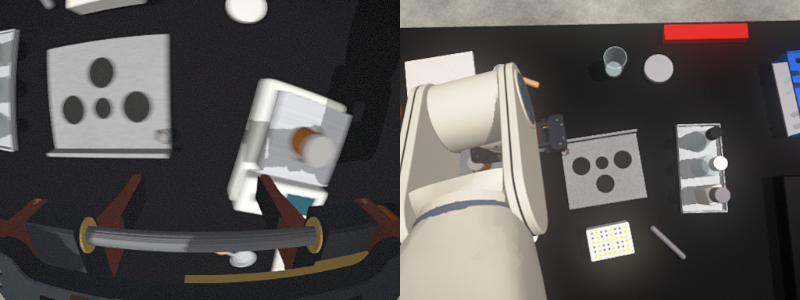

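The jar stands upright in the well, the station is empty except for the cork, and the three tall things stand in a row in the tray. Next the flask goes back.

Emit:
step_arm(
  dp=[
    [0.2,-3.8,0],
    [0.2,-3.8,0],
    [0.2,-3.8,0],
    [0.2,-3.8,0],
    [0.2,-3.8,0],
    [0.2,-3.8,0],
    [0.2,-3.8,0],
    [0.2,-3.8,0],
  ],
  rot=[
    [0,0,0],
    [0,0,0],
    [0,0,0],
    [0,0,0],
    [0,0,0],
    [0,0,0],
    [0,0,0],
    [0,0,0],
  ],
  fingers=[1,1,1,1,1,1,1,1],
)

```text
time: 28.13
tcp_pos: [573.7, -152.3, 225.0]
ee_rot: [3.141, -0.001, -3.007]
force: [0.8, 0.1, -0.3]
grip_width: 87.8
finger_force: 0.0
```

Emit:
step_arm(
  dp=[
    [0.2,-3.8,0],
    [0.1,-3.2,0],
    [0.1,-2.2,0],
    [0.1,-1.2,0],
    [0,0,0],
    [0,0,0],
    [0,0,0],
  ],
  rot=[
    [0,0,0],
    [0,0,0],
    [0,0,0],
    [0,0,0],
    [0,0,0],
    [0,0,0],
    [0,0,0],
  ],
  fingers=[1,1,1,1,1,1,1],
)

```text
time: 28.72
tcp_pos: [583.0, -253.1, 225.3]
ee_rot: [3.141, -0.001, -3.006]
force: [-0.3, 0.1, 0.9]
grip_width: 87.6
finger_force: 0.0
```

```bash
python3 go.py 587.8 -306.3 122.3
```

```text
28.72 [ 583.  -253.1  225.3] [ 1.7995e+02 -4.0000e-02 -1.7223e+02] F [-0.3  0.1  0.9] w 87.6 ff 0.0
[ 587.8 -306.3  122.3] cm [ 0.24 -5.35 10.29]
```

Emit:
step_arm(
  dp=[
    [0.1,-1.5,0],
    [0.1,-2.2,0],
    [0.05,-1.2,0],
    [0,-0.4,0],
    [0,0,0],
    [0,0,0],
    [0,0,0],
  ],
  rot=[
    [0,0,0],
    [0,0,0],
    [0,0,0],
    [0,0,0],
    [0,0,0],
    [0,0,0],
    [0,0,0],
  ],
  fingers=[1,1,1,1,1,1,1],
)

```text
time: 29.3
tcp_pos: [587.8, -306.8, 225.6]
ee_rot: [3.141, -0.0, -3.006]
force: [-0.2, -0.3, -0.4]
grip_width: 88.1
finger_force: 0.0
```

```bash
python3 go.py 587.8 -306.3 122.3
```

```text
29.3 [ 587.8 -306.8  225.6] [ 1.7997e+02 -2.0000e-02 -1.7225e+02] F [-0.2 -0.3 -0.4] w 88.1 ff 0.0
[ 587.8 -306.3  122.3] cm [-1.000e-02  4.000e-02  1.033e+01]
```

Emit:
step_arm(
  dp=[
    [0,0,2],
    [0,0,2.7],
    [0,0,2.7],
    [0,0,1.9],
    [0,0,0.95],
    [0,0,0],
    [0,0,0],
    [0,0,0],
  ],
  rot=[
    [0,0,0],
    [0,0,0],
    [0,0,0],
    [0,0,0],
    [0,0,0],
    [0,0,0],
    [0,0,0],
    [0,0,0],
  ],
  fingers=[1,1,1,1,1,-1,-1,-1],
)

```text
time: 29.97
tcp_pos: [588.9, -307.7, 124.7]
ee_rot: [-3.14, 0.002, -3.006]
force: [0.3, -0.1, 0.7]
grip_width: 71.3
finger_force: 0.0
```

Emit:
step_arm(
  dp=[
    [0,0,0],
    [0,0,0],
    [0,0,0],
    [0,0,0],
    [0,0,0],
    [0,0,0],
    [0,0,0],
    [0,0,0],
  ],
  rot=[
    [0,0,0],
    [0,0,0],
    [0,0,0],
    [0,0,0],
    [0,0,0],
    [0,0,0],
    [0,0,0],
    [0,0,0],
  ],
  fingers=[-1,-1,-1,-1,-1,-1,-1,-1],
)

```text
time: 30.63
tcp_pos: [587.9, -307.5, 123.2]
ee_rot: [3.142, 0.0, -3.007]
force: [-0.5, 0.5, 1.4]
grip_width: 31.7
finger_force: 29.9
```

```bash
python3 go.py 587.8 -306.3 182 521.6 42 182 521.6 42 128.5
```

```text
30.63 [ 587.9 -307.5  123.2] [ 180.      0.   -172.28] F [-0.5  0.5  1.4] w 31.7 ff 29.9
[ 587.8 -306.3  182. ] cm [-0.    0.12 -5.88]
[521.6  42.  182. ] cm [ 1.88 35.4   0.  ]
[521.6  42.  128.5] cm [ 0.   -0.    5.35]
```

Emit:
step_arm(
  dp=[
    [0,0,-1],
    [0,0,-2],
    [0,0,-2],
    [0,0,-1],
    [0.1,1.4,0],
    [0.1,2.5,0],
    [0.2,3.4,0],
    [0.2,3.4,0],
  ],
  rot=[
    [0,0,0],
    [0,0,0],
    [0,0,0],
    [0,0,0],
    [0,0,0],
    [0,0,0],
    [0,0,0],
    [0,0,0],
  ],
  fingers=[-1,-1,-1,-1,-1,-1,-1,-1],
)

```text
time: 31.3
tcp_pos: [566.1, -200.6, 182.1]
ee_rot: [3.141, -0.001, -3.008]
force: [-0.3, 1.0, -1.4]
grip_width: 31.8
finger_force: 29.9
```

Emit:
step_arm(
  dp=[
    [0.2,3.4,0],
    [0.2,3.4,0],
    [0.2,3.4,0],
    [0.2,3.4,0],
    [0.2,3.4,0],
    [0.1,3.4,0],
    [0.1,2.4,0],
    [0.1,1.4,0],
  ],
  rot=[
    [0,0,0],
    [0,0,0],
    [0,0,0],
    [0,0,0],
    [0,0,0],
    [0,0,0],
    [0,0,0],
    [0,0,0],
  ],
  fingers=[-1,-1,-1,-1,-1,-1,-1,-1],
)

```text
time: 31.97
tcp_pos: [519.9, 38.8, 182.3]
ee_rot: [3.141, -0.002, -3.005]
force: [0.4, -0.2, -1.0]
grip_width: 31.7
finger_force: 29.9
```

Emit:
step_arm(
  dp=[
    [0,0.4,0],
    [0,0,0],
    [0,0,0],
    [0,0,0],
  ],
  rot=[
    [0,0,0],
    [0,0,0],
    [0,0,0],
    [0,0,0],
  ],
  fingers=[-1,-1,-1,-1],
)

```text
time: 32.3
tcp_pos: [521.6, 39.0, 182.9]
ee_rot: [-3.141, -0.0, -3.008]
force: [0.3, 0.3, -1.3]
grip_width: 31.7
finger_force: 29.9
```

```bash
python3 go.py 521.6 42 129.1
```

```text
32.3 [521.6  39.  182.9] [-1.7999e+02 -2.0000e-02 -1.7232e+02] F [ 0.3  0.3 -1.3] w 31.7 ff 29.9
[521.6  42.  129.1] cm [-0.04  0.3   5.38]
```

Emit:
step_arm(
  dp=[
    [-0.04,0.3,0.5],
    [0,0,1.5],
    [0,0,1.5],
    [0,0,1.0],
    [0,0,0.4],
    [0,0,0.1],
    [0,0,0],
    [0,0,0],
  ],
  rot=[
    [0,0,0],
    [0,0,0],
    [0,0,0],
    [0,0,0],
    [0,0,0],
    [0,0,0],
    [0,0,0],
    [0,0,0],
  ],
  fingers=[-1,-1,-1,-1,-1,-1,-1,-1],
)

```text
time: 32.97
tcp_pos: [522.1, 42.6, 133.6]
ee_rot: [-3.142, 0.001, -3.007]
force: [0.1, -0.2, -1.1]
grip_width: 31.3
finger_force: 29.9
```

```bash
python3 go.py 521.6 42 129.1
```

```text
32.97 [522.1  42.6 133.6] [-1.8000e+02  4.0000e-02 -1.7229e+02] F [ 0.1 -0.2 -1.1] w 31.3 ff 29.9
[521.6  42.  129.1] cm [ 0.06 -0.06  0.45]
```

Emit:
step_arm(
  dp=[
    [0.04,-0.05,0.15],
    [0,0,0.1],
    [0,0,0.1],
    [0,0,0.05],
    [0,0,0.05],
    [0,0,0.05],
    [0,0,0],
    [0,0,0],
  ],
  rot=[
    [0,0,0],
    [0,0,0],
    [0,0,0],
    [0,0,0],
    [0,0,0],
    [0,0,0],
    [0,0,0],
    [0,0,0],
  ],
  fingers=[-1,-1,-1,-1,-1,-1,-1,-1],
)

```text
time: 33.63
tcp_pos: [521.9, 42.5, 129.1]
ee_rot: [3.141, 0.001, -3.007]
force: [-1.3, 1.2, 6.8]
grip_width: 31.8
finger_force: 30.0
```

Emit:
step_arm(
  dp=[
    [0,0,0],
    [0,0,0],
    [0,0,0],
    [0,0,0],
    [0,0,0],
    [0,0,0],
    [0,0,-1],
    [0,0,-3],
  ],
  rot=[
    [0,0,0],
    [0,0,0],
    [0,0,0],
    [0,0,0],
    [0,0,0],
    [0,0,0],
    [0,0,0],
    [0,0,0],
  ],
  fingers=[1,1,1,1,1,1,1,1],
)

```text
time: 34.3
tcp_pos: [518.6, 42.0, 165.7]
ee_rot: [3.141, -0.007, -3.007]
force: [0.1, 0.3, 0.8]
grip_width: 81.2
finger_force: 0.0
```

Emit:
step_arm(
  dp=[
    [0,0,-3],
    [0,0,-2],
    [0.3,-1.5,0],
    [0.5,-2.8,0],
    [0.6,-3.6,0],
    [0.6,-3.6,0],
    [0.6,-3.6,0],
    [0.6,-3.6,0],
  ],
  rot=[
    [0,0,0],
    [0,0,0],
    [0,0,0],
    [0,0,0],
    [0,0,0],
    [0,0,0],
    [0,0,0],
    [0,0,0],
  ],
  fingers=[1,1,1,1,1,1,1,1],
)

```text
time: 34.97
tcp_pos: [514.5, -149.0, 219.1]
ee_rot: [-3.141, 0.001, -3.006]
force: [1.4, 0.1, -0.2]
grip_width: 87.9
finger_force: 0.0
```

```bash
python3 go.py 510.7 -309.2 218 510.7 -309.2 123
```

```text
34.97 [ 514.5 -149.   219.1] [-1.7998e+02  5.0000e-02 -1.7225e+02] F [ 1.4  0.1 -0.2] w 87.9 ff 0.0
[ 510.7 -309.2  218. ] cm [  2.54 -15.82   0.12]
[ 510.7 -309.2  123. ] cm [0.01 0.   9.5 ]
```

Emit:
step_arm(
  dp=[
    [0.6,-3.6,0],
    [0.6,-3.6,0],
    [0.5,-3.2,0],
    [0.4,-2.4,0],
    [0.2,-1.6,0],
    [0.1,-0.9,0],
    [0,0,0],
    [0,0,0],
  ],
  rot=[
    [0,0,0],
    [0,0,0],
    [0,0,0],
    [0,0,0],
    [0,0,0],
    [0,0,0],
    [0,0,0],
    [0,0,0],
  ],
  fingers=[1,1,1,1,1,1,1,1],
)

```text
time: 35.63
tcp_pos: [511.5, -301.6, 218.2]
ee_rot: [3.141, -0.0, -3.007]
force: [0.2, 0.1, 0.1]
grip_width: 87.9
finger_force: 0.0
```

```bash
python3 go.py 510.7 -309.2 123
```

```text
35.63 [ 511.5 -301.6  218.2] [ 1.7996e+02 -1.0000e-02 -1.7229e+02] F [0.2 0.1 0.1] w 87.9 ff 0.0
[ 510.7 -309.2  123. ] cm [ 0.18 -0.75  9.52]
```

Emit:
step_arm(
  dp=[
    [0.1,-0.4,0],
    [0.05,-0.3,1.5],
    [0,0,2.5],
    [0,0,2.6],
    [0,0,1.9],
    [0,0,0.9],
    [0,0,0],
    [0,0,0],
  ],
  rot=[
    [0,0,0],
    [0,0,0],
    [0,0,0],
    [0,0,0],
    [0,0,0],
    [0,0,0],
    [0,0,0],
    [0,0,0],
  ],
  fingers=[1,1,1,1,1,1,1,1],
)

```text
time: 36.3
tcp_pos: [511.3, -308.8, 124.4]
ee_rot: [3.141, -0.0, -3.006]
force: [0.5, -1.0, 0.2]
grip_width: 87.7
finger_force: 0.0
```

```bash
python3 go.py 510.7 -309.2 123
```

```text
36.3 [ 511.3 -308.8  124.4] [ 1.7998e+02 -2.0000e-02 -1.7222e+02] F [ 0.5 -1.   0.2] w 87.7 ff 0.0
[ 510.7 -309.2  123. ] cm [ 0.06 -0.03  0.14]
```

Emit:
step_arm(
  dp=[
    [0,0,0],
    [0,0,0],
    [0,0,0],
    [0,0,0],
    [0,0,0],
    [0,0,0],
    [0,0,0],
    [0,0,0],
  ],
  rot=[
    [0,0,0],
    [0,0,0],
    [0,0,0],
    [0,0,0],
    [0,0,0],
    [0,0,0],
    [0,0,0],
    [0,0,0],
  ],
  fingers=[-1,-1,-1,-1,-1,-1,-1,-1],
)

```text
time: 36.97
tcp_pos: [510.9, -309.4, 124.2]
ee_rot: [3.142, -0.0, -3.007]
force: [0.5, -0.5, -0.7]
grip_width: 38.0
finger_force: 0.0
```

```bash
python3 go.py 510.7 -309.2 183 539.7 -80.1 183 539.7 -80.1 129
```

```text
36.97 [ 510.9 -309.4  124.2] [ 180.     -0.   -172.28] F [ 0.5 -0.5 -0.7] w 38.0 ff 0.0
[ 510.7 -309.2  183. ] cm [ 0.02  0.02 -5.88]
[539.7 -80.1 183. ] cm [-5.95 22.31  0.  ]
[539.7 -80.1 129. ] cm [-0.  -0.   5.4]
```

Emit:
step_arm(
  dp=[
    [0,0,0],
    [0,0,0],
    [0,0,0],
    [0,0,-1],
    [0,0,-2],
    [0,0,-2],
    [0,0,-1],
    [0,0,0],
  ],
  rot=[
    [0,0,0],
    [0,0,0],
    [0,0,0],
    [0,0,0],
    [0,0,0],
    [0,0,0],
    [0,0,0],
    [0,0,0],
  ],
  fingers=[-1,-1,-1,-1,-1,-1,-1,-1],
)

```text
time: 37.63
tcp_pos: [512.3, -310.2, 186.9]
ee_rot: [-3.139, 0.003, -3.007]
force: [-0.0, -0.8, -2.3]
grip_width: 35.8
finger_force: 30.0
```

Emit:
step_arm(
  dp=[
    [-0.4,1.4,0],
    [-0.7,2.6,0],
    [-0.9,3.3,0],
    [-0.9,3.3,0],
    [-0.9,3.3,0],
    [-0.9,3.3,0],
    [-0.7,2.6,0],
    [-0.4,1.5,0],
  ],
  rot=[
    [0,0,0],
    [0,0,0],
    [0,0,0],
    [0,0,0],
    [0,0,0],
    [0,0,0],
    [0,0,0],
    [0,0,0],
  ],
  fingers=[-1,-1,-1,-1,-1,-1,-1,-1],
)

```text
time: 38.3
tcp_pos: [538.6, -86.8, 182.8]
ee_rot: [3.14, -0.003, -3.005]
force: [1.2, -0.9, -3.4]
grip_width: 36.0
finger_force: 30.0
```

Emit:
step_arm(
  dp=[
    [-0.1,0.7,0],
    [0,0,0],
    [0,0,0],
    [0,0,0],
  ],
  rot=[
    [0,0,0],
    [0,0,0],
    [0,0,0],
    [0,0,0],
  ],
  fingers=[-1,-1,-1,-1],
)

```text
time: 38.63
tcp_pos: [539.5, -84.1, 183.8]
ee_rot: [-3.142, -0.001, -3.007]
force: [-0.4, 0.1, -2.4]
grip_width: 35.4
finger_force: 30.0
```

```bash
python3 go.py 539.7 -80.2 130.2
```

```text
38.63 [539.5 -84.1 183.8] [-1.8000e+02 -4.0000e-02 -1.7231e+02] F [-0.4  0.1 -2.4] w 35.4 ff 30.0
[539.7 -80.2 130.2] cm [-0.07  0.39  5.36]
```

Emit:
step_arm(
  dp=[
    [-0.07,0.38,0.5],
    [0,0,1.5],
    [0,0,1.5],
    [0,0,1.0],
    [0,0,0.4],
    [0,0,0.1],
    [0,0,0],
    [0,0,0],
  ],
  rot=[
    [0,0,0],
    [0,0,0],
    [0,0,0],
    [0,0,0],
    [0,0,0],
    [0,0,0],
    [0,0,0],
    [0,0,0],
  ],
  fingers=[-1,-1,-1,-1,-1,-1,-1,-1],
)

```text
time: 39.3
tcp_pos: [540.6, -79.8, 134.7]
ee_rot: [-3.141, 0.001, -3.007]
force: [-0.2, -0.1, -2.8]
grip_width: 35.6
finger_force: 30.0
```

```bash
python3 go.py 539.7 -80.2 130.2
```

```text
39.3 [540.6 -79.8 134.7] [-1.7998e+02  5.0000e-02 -1.7229e+02] F [-0.2 -0.1 -2.8] w 35.6 ff 30.0
[539.7 -80.2 130.2] cm [ 0.09 -0.03  0.45]
```

Emit:
step_arm(
  dp=[
    [0.06,-0.04,0.15],
    [0,0,0.1],
    [0,0,0.1],
    [0,0,0.05],
    [0,0,0.05],
    [0,0,0.05],
    [0,0,0],
    [0,0,0],
  ],
  rot=[
    [0,0,0],
    [0,0,0],
    [0,0,0],
    [0,0,0],
    [0,0,0],
    [0,0,0],
    [0,0,0],
    [0,0,0],
  ],
  fingers=[-1,-1,-1,-1,-1,-1,-1,-1],
)

```text
time: 39.97
tcp_pos: [539.9, -80.0, 130.1]
ee_rot: [-3.141, 0.001, -3.007]
force: [-2.4, 1.3, 5.1]
grip_width: 35.1
finger_force: 30.0
```

Emit:
step_arm(
  dp=[
    [0,0,0],
    [0,0,0],
    [0,0,0],
    [0,0,0],
    [0,0,0],
    [0,0,0],
    [0,0,-1],
    [0,0,-3],
  ],
  rot=[
    [0,0,0],
    [0,0,0],
    [0,0,0],
    [0,0,0],
    [0,0,0],
    [0,0,0],
    [0,0,0],
    [0,0,0],
  ],
  fingers=[1,1,1,1,1,1,1,1],
)

```text
time: 40.63
tcp_pos: [536.8, -79.6, 166.6]
ee_rot: [3.139, -0.007, -3.007]
force: [-0.0, 0.1, -0.2]
grip_width: 85.1
finger_force: 0.0
```

Emit:
step_arm(
  dp=[
    [0,0,-2.5],
    [0,0,-2],
    [1,-1.5,0],
    [1.8,-2.8,0],
    [2.2,-3.4,0],
    [2.2,-3.4,0],
    [2.2,-3.4,0],
    [1.8,-2.8,0],
  ],
  rot=[
    [0,0,0],
    [0,0,0],
    [0,0,0],
    [0,0,0],
    [0,0,0],
    [0,0,0],
    [0,0,0],
    [0,0,0],
  ],
  fingers=[1,1,1,1,1,1,1,1],
)

```text
time: 41.3
tcp_pos: [450.6, -268.5, 215.1]
ee_rot: [-3.141, 0.001, -3.007]
force: [0.2, 0.5, 0.4]
grip_width: 87.8
finger_force: 0.0
```

Emit:
step_arm(
  dp=[
    [1.2,-1.8,0],
    [0.6,-0.9,0],
    [0,0,0],
    [0,0,0],
    [0,0,0],
  ],
  rot=[
    [0,0,0],
    [0,0,0],
    [0,0,0],
    [0,0,0],
    [0,0,0],
  ],
  fingers=[1,1,1,1,1],
)

```text
time: 41.72
tcp_pos: [438.1, -294.7, 214.3]
ee_rot: [3.141, 0.0, -3.006]
force: [0.4, 0.3, -0.2]
grip_width: 87.6
finger_force: 0.0
```

```bash
python3 go.py 432.5 -309.8 113
```

```text
41.72 [ 438.1 -294.7  214.3] [ 1.7998e+02  1.0000e-02 -1.7223e+02] F [ 0.4  0.3 -0.2] w 87.6 ff 0.0
[ 432.5 -309.8  113. ] cm [ 0.76 -1.43 10.13]
```

Emit:
step_arm(
  dp=[
    [0.5,-0.9,0],
    [0.24,-0.5,0],
    [0,0,2],
    [0,0,2.6],
    [0,0,2.6],
    [0,0,1.9],
    [0,0,0.9],
    [0,0,0],
  ],
  rot=[
    [0,0,0],
    [0,0,0],
    [0,0,0],
    [0,0,0],
    [0,0,0],
    [0,0,0],
    [0,0,0],
    [0,0,0],
  ],
  fingers=[1,1,1,1,1,1,1,1],
)

```text
time: 42.38
tcp_pos: [431.2, -309.7, 112.3]
ee_rot: [3.139, -0.003, -3.006]
force: [-0.7, -0.4, -0.3]
grip_width: 87.9
finger_force: 0.0
```

Emit:
step_arm(
  dp=[
    [0,0,0],
    [0,0,0],
    [0,0,0],
  ],
  rot=[
    [0,0,0],
    [0,0,0],
    [0,0,0],
  ],
  fingers=[1,1,1],
)

```text
time: 42.63
tcp_pos: [433.0, -311.2, 115.5]
ee_rot: [-3.14, 0.002, -3.007]
force: [0.6, -0.6, -0.4]
grip_width: 88.1
finger_force: 0.0
```

Emit:
step_arm(
  dp=[
    [0,0.12,0.15],
    [0,0,0],
    [0,0,0],
    [0,0,0],
    [0,0,0],
    [0,0,0],
    [0,0,0],
    [0,0,0],
  ],
  rot=[
    [0,0,0],
    [0,0,0],
    [0,0,0],
    [0,0,0],
    [0,0,0],
    [0,0,0],
    [0,0,0],
    [0,0,0],
  ],
  fingers=[-1,-1,-1,-1,-1,-1,-1,-1],
)

```text
time: 43.3
tcp_pos: [432.0, -309.4, 112.7]
ee_rot: [-3.142, -0.0, -3.007]
force: [-0.3, -0.2, -1.0]
grip_width: 39.6
finger_force: 30.0
```

Emit:
step_arm(
  dp=[
    [0,0,0],
    [0,0,0],
    [0,0,0],
    [0,0,0],
  ],
  rot=[
    [0,0,0],
    [0,0,0],
    [0,0,0],
    [0,0,0],
  ],
  fingers=[-1,-1,-1,-1],
)

```text
time: 43.63
tcp_pos: [432.0, -309.4, 112.6]
ee_rot: [3.142, -0.0, -3.007]
force: [0.4, -0.8, -0.2]
grip_width: 39.7
finger_force: 30.0
```

```bash
python3 go.py 432.5 -309.8 173 470.4 -26.3 173
```

```text
43.63 [ 432.  -309.4  112.6] [ 180.     -0.   -172.27] F [ 0.4 -0.8 -0.2] w 39.7 ff 30.0
[ 432.5 -309.8  173. ] cm [-0.05 -0.05 -6.04]
[470.4 -26.3 173. ] cm [-7.57 27.58 -0.  ]
```

Emit:
step_arm(
  dp=[
    [0,0,-1],
    [0,0,-2],
    [0,0,-2],
    [0,0,-1],
    [-0.4,1.4,0],
    [-0.7,2.6,0],
    [-0.9,3.3,0],
    [-0.9,3.3,0],
  ],
  rot=[
    [0,0,0],
    [0,0,0],
    [0,0,0],
    [0,0,0],
    [0,0,0],
    [0,0,0],
    [0,0,0],
    [0,0,0],
  ],
  fingers=[-1,-1,-1,-1,-1,-1,-1,-1],
)

```text
time: 44.3
tcp_pos: [445.7, -198.7, 172.2]
ee_rot: [3.141, -0.001, -3.009]
force: [0.2, -0.0, -2.0]
grip_width: 39.4
finger_force: 30.0
```

Emit:
step_arm(
  dp=[
    [-0.9,3.3,0],
    [-0.9,3.3,0],
    [-0.9,3.3,0],
    [-0.8,3.0,0],
    [-0.6,2.3,0],
    [-0.4,1.4,0],
    [0,0,0],
    [0,0,0],
  ],
  rot=[
    [0,0,0],
    [0,0,0],
    [0,0,0],
    [0,0,0],
    [0,0,0],
    [0,0,0],
    [0,0,0],
    [0,0,0],
  ],
  fingers=[-1,-1,-1,-1,-1,-1,-1,-1],
)

```text
time: 44.97
tcp_pos: [468.0, -28.9, 172.2]
ee_rot: [3.141, -0.001, -3.004]
force: [-0.5, -0.6, -2.0]
grip_width: 39.4
finger_force: 30.0
```

```bash
python3 go.py 470 -26.2 118.5
```

```text
44.97 [468.  -28.9 172.2] [ 1.7999e+02 -6.0000e-02 -1.7214e+02] F [-0.5 -0.6 -2. ] w 39.4 ff 30.0
[470.  -26.2 118.5] cm [-0.24  0.24  5.37]
```

Emit:
step_arm(
  dp=[
    [-0.15,0.2,0.5],
    [0,0,1.5],
    [0,0,1.5],
    [0,0,0.9],
    [0,0,0.4],
    [0,0,0],
    [0,0,0],
    [0,0,0],
  ],
  rot=[
    [0,0,0],
    [0,0,0],
    [0,0,0],
    [0,0,0],
    [0,0,0],
    [0,0,0],
    [0,0,0],
    [0,0,0],
  ],
  fingers=[-1,-1,-1,-1,-1,-1,-1,-1],
)

```text
time: 45.63
tcp_pos: [470.4, -28.0, 125.2]
ee_rot: [-3.141, 0.001, -3.007]
force: [-0.0, -1.0, -1.0]
grip_width: 39.9
finger_force: 30.0
```

```bash
python3 go.py 470 -26.2 118.5
```

```text
45.63 [470.4 -28.  125.2] [-1.7999e+02  5.0000e-02 -1.7230e+02] F [-0. -1. -1.] w 39.9 ff 30.0
[470.  -26.2 118.5] cm [0.02 0.18 0.67]
```

Emit:
step_arm(
  dp=[
    [0.02,0.17,0.2],
    [0,0,0.2],
    [0,0,0.1],
    [0,0,0.1],
    [0,0,0.05],
    [0,0,0.05],
    [0,0,0],
    [0,0,0],
  ],
  rot=[
    [0,0,0],
    [0,0,0],
    [0,0,0],
    [0,0,0],
    [0,0,0],
    [0,0,0],
    [0,0,0],
    [0,0,0],
  ],
  fingers=[-1,-1,-1,-1,-1,-1,-1,-1],
)

```text
time: 46.3
tcp_pos: [470.0, -26.1, 118.6]
ee_rot: [-3.141, 0.001, -3.007]
force: [-2.2, -0.7, 9.8]
grip_width: 39.8
finger_force: 30.0
```

Set down at home. Release, rise and back off.

Emit:
step_arm(
  dp=[
    [0,0,0],
    [0,0,0],
    [0,0,0],
    [0,0,0],
    [0,0,0],
    [0,0,0],
    [0,0,-1],
    [0,0,-3],
  ],
  rot=[
    [0,0,0],
    [0,0,0],
    [0,0,0],
    [0,0,0],
    [0,0,0],
    [0,0,0],
    [0,0,0],
    [0,0,0],
  ],
  fingers=[1,1,1,1,1,1,1,1],
)

```text
time: 46.97
tcp_pos: [466.9, -25.9, 155.6]
ee_rot: [3.14, -0.007, -3.007]
force: [0.2, -0.4, 0.5]
grip_width: 87.1
finger_force: 0.0
```

Emit:
step_arm(
  dp=[
    [0,0,-3],
    [0,0,-3],
    [0,0,-2],
    [0.5,-2,0],
    [0.5,-4,0],
    [0.5,-4,0],
    [0.5,-4,0],
    [0.5,-4,0],
  ],
  rot=[
    [0,0,0],
    [0,0,0],
    [0,0,0],
    [0,0,0],
    [0,0,0],
    [0,0,0],
    [0,0,0],
    [0,0,0],
  ],
  fingers=[1,1,1,1,1,1,1,1],
)

```text
time: 47.63
tcp_pos: [468.7, -209.5, 238.7]
ee_rot: [-3.141, 0.001, -3.006]
force: [0.8, 0.2, -0.4]
grip_width: 88.3
finger_force: 0.0
```

Emit:
step_arm(
  dp=[
    [0,-4,0],
    [0,-4,0],
    [0,-4,0],
    [0,-2,0],
    [0,0,0],
    [0,0,0],
    [0,0,0],
  ],
  rot=[
    [0,0,0],
    [0,0,0],
    [0,0,0],
    [0,0,0],
    [0,0,0],
    [0,0,0],
    [0,0,0],
  ],
  fingers=[1,1,1,1,1,1,1],
)

```text
time: 48.22
tcp_pos: [487.3, -345.5, 237.8]
ee_rot: [3.141, -0.001, -3.007]
force: [-0.5, -0.7, 0.5]
grip_width: 88.0
finger_force: 0.0
```

```bash
python3 - <<'E'
from h import *
p=vision.capture('top'); np.savez('pics/top2.npz',color=p['color'],mtx=p['mtx'],T=p['T'])
q=np.load('pics/top0.npz')
f=lambda c:cv2.resize(c[150:290,195:330,::-1],(400,415),interpolation=cv2.INTER_CUBIC)
o=np.zeros((600,800,3),np.uint8); o[:415,:400]=f(q['color']); o[:415,400:]=f(p['color']); o[415:600,:247]=cv2.resize(p['color'][:,:,::-1],(247,185))
cv2.imwrite('pics/end.png',o)
a=cv2.cvtColor(q['color'],cv2.COLOR_RGB2GRAY).astype(np.float32); b=cv2.cvtColor(p['color'],cv2.COLOR_RGB2GRAY)
for n,(x,y),z in [('sq',(264.6,233),154),('flask',(228.5,206.6),160),('round',(292,196.2),161)]:
    x0,y0=int(x)-14,int(y)-14; t=a[y0:y0+28,x0:x0+28].astype(np.uint8); s=b[y0-8:y0+36,x0-8:x0+36]
    r=cv2.matchTemplate(s,t,cv2.TM_CCOEFF_NORMED); _,m,_,l=cv2.minMaxLoc(r)
    w=r[max(0,l[1]-1):l[1]+2,max(0,l[0]-1):l[0]+2]; 
    sx=(w[1,0]-w[1,2])/2/(w[1,0]-2*w[1,1]+w[1,2]); sy=(w[0,1]-w[2,1])/2/(w[0,1]-2*w[1,1]+w[2,1])
    d=np.array([l[0]-8+sx,l[1]-8+sy]); print(n,round(m,3),'px',np.round(d,2),'mm',np.round(bp(p,np.array([x,y])+d,z)-bp(p,(x,y),z),1)[:2])
s=manip.read_state(); print(s['time'],s['tcp_pos'])
E
```

```text
sq 0.568 px [0.01 0.13] mm [-0.2 -0. ]
flask 0.99 px [-0.09  0.18] mm [-0.3  0.2]
round 0.901 px [-0.02 -0.23] mm [0.4 0. ]
48.2667 [ 487.42871818 -345.1526067   237.81230432]
```

View pics/end.png

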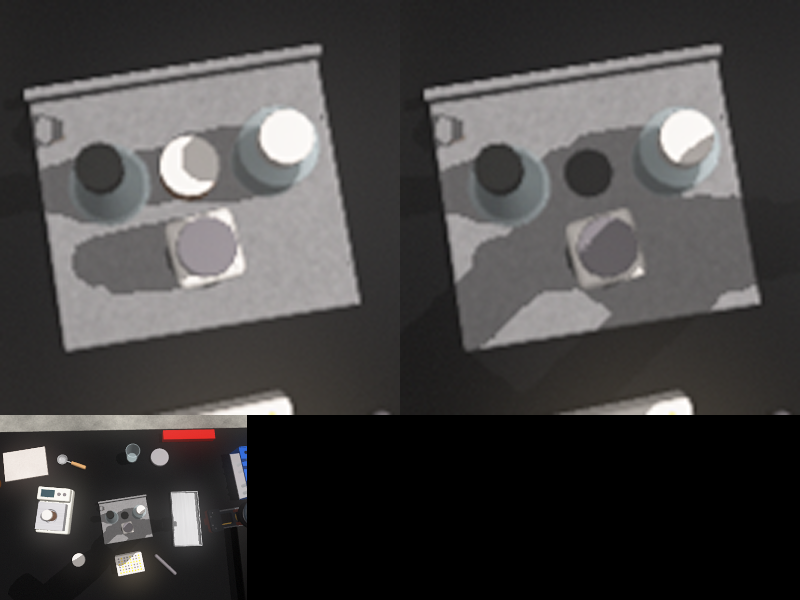

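In the before and after views, all three pieces stand within about 0.5 mm of where they started. The jar is in the well, the cork hasn't moved, the tray is empty and the arm is clear.

```bash
python3 -c "
from station import workorder; print(workorder.sign_off())"
```

```text
the job is handed in; nothing more can be done
None
```

The job is handed in at about 48 s: the jar is in the heater well, the top-camera comparison puts both bottles and the flask within about 0.5 mm of their starting places, and the cork was left alone.

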